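Check a hook scale with reference weights and pack them in their rack

TASK

Check the sprung hook scale with the reference weights standing on the worktop, one at a time from the lightest to the heaviest: hang each by its bail on the scale's hook, lower it gently so that the arm never drops to its bottom stop, let go, and leave it until it has hung quite still for a good second or two before you lift it off. Lay each weight on its side in the V cradle of its own size in the rack, base to the rear and bail to the front. When all of them have been weighed and are lying in their cradles, lower the loose cover onto the rack between its corner stops, press it down firmly so that it sits flat and level on its ledges, and let go; leave the glassware and bottles on the bench where they are.

Things in the scene. Friction and masses are not known exactly. Their poses are not given: they have to be found in the camera images.
- scale: bench hook scale, screwed down: grey base plate, 150 x 170 x 14 mm, and a square grey column, 40 x 62 mm, 310 mm high, its front face 125 mm behind the hook; nothing stands above the hook. Origin on the worktop straight under the hook's saddle; x points from the hook back to the column, y lies across the arm
- scale_hook (a joint): downward travel of the scale's sprung arm, m: 0 unloaded (top stop), 0.060 at the bottom stop; 200 N/m after a small preload, lightly damped, so it bobs; at rest about 0.014 with the 300 g weight, 0.023 with 500 g, 0.038 with 800 g
- hook_saddle (a point): where a bail rests: top of the hook's 6 mm round bar in its 20 mm long flat saddle, 218 mm above the worktop unloaded; moves with the arm. Towards the scale's -x the bar turns up into the tip, whose top is 14 mm above this point and up to 24 mm ahead of it; behind, the bar steps up 14 mm (10 to 26 mm behind) and runs level back to the column
- weight_300: 300 g reference weight (may be absent), upright on the worktop: steel cylinder, 34 mm across, 45 mm high, with a rigid U bail of 6 mm wire on top, 91 mm high in all. Origin at the centre of its underside, z up to the bail. Bail legs 14 mm either side of the axis along its y (34 mm over the outsides); opening 22 mm wide, 40 mm high, legs straight for 39 mm
- weight_300_bail (a point): middle of the underside of the 300 g weight's bail bar, on the weight's axis, 85 mm above its underside; this rests on the hook's saddle
- weight_300_body (a point): centre of the 300 g weight's steel cylinder, on its axis, 22.5 mm above its underside
- weight_500: 500 g reference weight (may be absent), upright on the worktop: steel cylinder, 40 mm across, 55 mm high, with a rigid U bail of 6 mm wire on top, 101 mm high in all. Origin at the centre of its underside, z up to the bail. Bail legs 14 mm either side of the axis along its y (34 mm over the outsides); opening 22 mm wide, 40 mm high, legs straight for 39 mm
- weight_500_bail (a point): middle of the underside of the 500 g weight's bail bar, on the weight's axis, 95 mm above its underside; this rests on the hook's saddle
- weight_500_body (a point): centre of the 500 g weight's steel cylinder, on its axis, 27.5 mm above its underside
- weight_800: 800 g reference weight (may be absent), upright on the worktop: steel cylinder, 46 mm across, 60 mm high, with a rigid U bail of 6 mm wire on top, 106 mm high in all. Origin at the centre of its underside, z up to the bail. Bail legs 14 mm either side of the axis along its y (34 mm over the outsides); opening 22 mm wide, 40 mm high, legs straight for 39 mm
- weight_800_bail (a point): middle of the underside of the 800 g weight's bail bar, on the weight's axis, 100 mm above its underside; this rests on the hook's saddle
- weight_800_body (a point): centre of the 800 g weight's steel cylinder, on its axis, 30.0 mm above its underside
- rack: grey plastic cradle rack, fixed, 150 mm deep (x) by 248 mm wide (y); origin under its centre, x to the rear. Three black 45 degree V cradles along x at the rear, 66 mm apart, sized to their weights; before them a 6 mm high floor, open for the bails. Rear wall 24 mm, front wall 16 mm high, inner faces at x = +-69 mm; side walls 62 mm high, inner faces at y = +-110 mm
- cradle_300 (a point): place of the 300 g weight's cylinder centre: on the middle line of its cradle, 36 mm above the worktop (the axis of the lying weight); axes as the rack's. The cylinder's base then stands 5 mm ahead of the rear wall; the cradle is 10 mm longer than the cylinder and runs on to the front as a flat tongue, 20 mm wide, level with the lying cylinder's underside
- cradle_500 (a point): place of the 500 g weight's cylinder centre: on the middle line of its cradle, 36 mm above the worktop (the axis of the lying weight); axes as the rack's. The cylinder's base then stands 5 mm ahead of the rear wall; the cradle is 10 mm longer than the cylinder and runs on to the front as a flat tongue, 20 mm wide, level with the lying cylinder's underside
- cradle_800 (a point): place of the 800 g weight's cylinder centre: on the middle line of its cradle, 36 mm above the worktop (the axis of the lying weight); axes as the rack's. The cylinder's base then stands 5 mm ahead of the rear wall; the cradle is 10 mm longer than the cylinder and runs on to the front as a flat tongue, 20 mm wide, level with the lying cylinder's underside
- rack_ledge (a point): middle between the rack's two ledges (tops of the side walls, 10 mm wide), 62 mm above the worktop, axes as the rack's; the seated cover's origin comes here. Outside the ledges stand lips and corner stops 7 mm high, inner faces at y = +-120 mm and x = +-71.5 mm
- cover: loose hold-down cover, about 300 g, flat on the worktop: grey plate 135 x 232 x 6 mm (x, y, z), origin at the centre of its underside; bridge handle over the middle: steel bar 12 mm thick, 20 mm high, 92 mm long along y, its top 46 mm above the underside, on posts at y = +-40 mm. 4 mm play on each side in the rack; either way round will do
- beaker_250: clear beaker, 69 mm wide, 90 mm high, a bystander at the back of the bench; origin at the centre of its underside
- reagent_bottle: white bottle with blue cap, 62 mm wide, 137 mm high, a bystander at the back of the bench; origin at the centre of its underside
- amber_vial: small brown bottle, 42 mm wide, 87 mm high, a bystander at the back of the bench; origin at the centre of its underside
Things that resemble listed ones, but are neither listed nor needed, are in the scene too. Leave any yellow look-alike of the weight_500 alone.

How it is judged:
On the way, in this order (a step that is already met when the one before it is completed fails the run):
1. the 300 g weight hangs free from the hook by its bail, let go by the gripper and come to rest, for one second (distance between weight_300_bail and hook_saddle below 0.014 m and contact force between weight_300 and scale above 2.5 N and linear speed of weight_300 below 0.008 m/s and angular speed of weight_300 below 0.3 rad/s and angle between weight_300's own z axis and vertical below 0.15 rad and contact force between the fingers and weight_300 below 0.05 N), for 1 s.
2. the 500 g weight hangs free from the hook by its bail, let go by the gripper and come to rest, for one second (distance between weight_500_bail and hook_saddle below 0.014 m and contact force between weight_500 and scale above 4.17 N and linear speed of weight_500 below 0.008 m/s and angular speed of weight_500 below 0.3 rad/s and angle between weight_500's own z axis and vertical below 0.15 rad and contact force between the fingers and weight_500 below 0.05 N), for 1 s.
3. the 800 g weight hangs free from the hook by its bail, let go by the gripper and come to rest, for one second (distance between weight_800_bail and hook_saddle below 0.014 m and contact force between weight_800 and scale above 6.67 N and linear speed of weight_800 below 0.008 m/s and angular speed of weight_800 below 0.3 rad/s and angle between weight_800's own z axis and vertical below 0.15 rad and contact force between the fingers and weight_800 below 0.05 N), for 1 s.
4. with every weight lying in its cradle, the cover is pressed down firmly (at least about 3 N beyond its own weight) onto its ledges (horizontal distance between weight_300_body and cradle_300 below 0.02 m and z of weight_300_body in the frame of cradle_300 between -0.006 and 0.006 m and angle between the z axis of each of weight_300, weight_500, weight_800 and the x axis of rack, either way round below 0.15 rad and x of each of weight_300_bail, weight_500_bail, weight_800_bail in the frame of rack below 0 m and horizontal distance between weight_500_body and cradle_500 below 0.02 m and z of weight_500_body in the frame of cradle_500 between -0.006 and 0.006 m and horizontal distance between weight_800_body and cradle_800 below 0.02 m and z of weight_800_body in the frame of cradle_800 between -0.006 and 0.006 m and z of cover in the frame of rack_ledge between -0.003 and 0.003 m and horizontal distance between cover and rack_ledge below 0.009 m and angle between cover's own z axis and vertical below 0.03 rad and angle between the x axis of cover and the x axis of rack, either way round below 0.06 rad and contact force between cover and rack above 6 N), for 0.2 s.
At the end, for the whole second after the job is handed in: Each weight lies in the cradle of its size (centre within 20 mm, 6 mm in height, axis within 0.15 rad, bail to the front), the cover sits on the ledges (3 mm in height, 9 mm sideways, 0.03 rad of level), the hook is empty and all is at rest (horizontal distance between weight_300_body and cradle_300 below 0.02 m and z of weight_300_body in the frame of cradle_300 between -0.006 and 0.006 m and angle between the z axis of each of weight_300, weight_500, weight_800 and the x axis of rack, either way round below 0.15 rad and x of each of weight_300_bail, weight_500_bail, weight_800_bail in the frame of rack below 0 m and horizontal distance between weight_500_body and cradle_500 below 0.02 m and z of weight_500_body in the frame of cradle_500 between -0.006 and 0.006 m and horizontal distance between weight_800_body and cradle_800 below 0.02 m and z of weight_800_body in the frame of cradle_800 between -0.006 and 0.006 m and z of cover in the frame of rack_ledge between -0.003 and 0.003 m and horizontal distance between cover and rack_ledge below 0.009 m and angle between cover's own z axis and vertical below 0.03 rad and angle between the x axis of cover and the x axis of rack, either way round below 0.06 rad and value of joint scale_hook below 0.004 m and linear speed of each of cover, weight_300, weight_500, weight_800 below 0.02 m/s and angular speed of each of weight_300, weight_500, weight_800 below 0.4 rad/s); the robot touches nothing.
It fails at once if the scale's arm is driven to its bottom stop (value of joint scale_hook above 0.058 m).
It fails at once if a beaker or bottle at the back of the bench is moved more than 3 cm (distance of any of beaker_250, reagent_bottle, amber_vial from where it was at the start of the episode above 0.03 m).
Of weight_300, weight_500, weight_800 only 2 to 3 are there at a start; the rules pass over those that are not, and their reading is None.
At some moment in a run one of cover may be knocked a few centimetres aside while the robot is not near it.
It also fails if it takes over 210 s, if anything falls off the work surface, if the arm or the gripper's body presses on something with over 40 N, if the wrist force passes 120 N, or if a joint passes its speed limit or range.

ROBOT

A 6-joint arm with a two-finger parallel gripper is mounted at the origin on a cart in front of the work surface, level with it; the furniture and walls round the work are solid. World frame = base frame: x ahead of the robot, y to its left, z up, the work surface at z = 0. Lengths are in m, angles in rad, forces in N, time in s.
With the tool pointing down it reaches from about 0.15 to 0.775 m from the base axis. Payload 6.1 kg.
Tool frame: the origin (TCP) lies at the centre of the arm's flange, where the gripper is bolted on; the fingertips stand 173 mm ahead of it and the grasp point (between the pads) lies 155 mm ahead of it (manip.tip_extent is the distance from the TCP to the fingertips, in m); z points along the fingers, y is the line along which they close (so a half turn about z gives the same grasp; the last joint's range is limited). The gripper opens to 85 mm and grips with 20 to 120 N. Pads are 22 mm wide; open, the fingers measure 114 mm over their backs; the gripper's body (76 mm by 85 mm) begins 54 mm behind the grasp point. The pads swing forward as they close: fully open they stand 13 mm farther back than shut.
Start: joints at [1.314, 0.126, -0.04, 1.405, 0, 1.571], TCP at [0.133, 0.508, 0.405] pointing down, gripper open.
Joint ranges: [-2.72, 2.72], [-0.95, 1.95], [-1.27, 1.35], [-1.78, 2.02], [-1.46, 1.47], [-3.14, 3.14]. Speed limits (rad/s): [2.39, 2.39, 3.01, 3.14, 3.14, 3.14].

INTERFACE

Orientations are given as a 3x3 rotation matrix whose columns are the frame's x, y, z axes.
In Python, from rig import manip, grab_frame, workorder gives the robot as it stands.
- The arm moves only by the tool play_rows, never from a script. Its argument "steps" is a list of rows, each a list of 7 numbers: the finger opening in m, from 0 to 0.0854, then the shift along the tool's x, y, z in m, then the turn, a rotation vector about the tool's x, y, z in rad. In form: [[grip, x, y, z, rx, ry, rz], ...]. A call has 1 to 20 rows; each row shifts and turns the commanded pose from where the row before left it, along the tool's axes as they then stand; what a row does not reach is not made up. A row lasts 1/10 s, in which the tool goes at most 50 mm and 8.59 degrees, less where a joint would pass 70% of its speed; a pose out of reach is approached as far as the arm can. A call is refused whole if a number of a shift passes 0.05 or a number of a turn 0.15, either way. A call with a gripper value outside its range is refused whole. The fingers move at their own pace and stop on an object; "grip_force" is the grip in N (left out, the last holds). Time passes only in rows, so rows that do not move let the fingers close. It gives the time, the measured TCP pose, the force, the opening and the grip force at its end, in the units of the state.
- manip.sense(): the state, without advancing time (a new reading comes with each control period).
- grab_frame(name): name is "scene" or "top"; returns a dict with "img" (420x560x3 uint8, red, green, blue), "K" (3x3 intrinsics, pixels), "dist_coeffs" ([k1, k2, p1, p2, k3] as OpenCV has them; the pictures are not rectified), "pose" (4x4, takes a point from camera to world coordinates). Camera axes: x right, y down, z forward; pixel columns grow to the right and rows downward; lengths in m; the calibration is good to about 2 mm. A picture is of the moment at which its call begins. There is no depth.
- workorder.job_done(): hands the job in; it is judged then, once.
The state is a dict: "clock": time; "joint_positions": joint angles; "qd": joint speeds; "tau": joint torques, N m; "ee_pos": TCP position; "eef_rot": TCP orientation; "wrist_force": force on the tool from outside, world axes, zero at the start; "ft_torque": the same for the moment, N m; "width": finger opening in m; "finger_force": force on a finger pad.
Only numpy, scipy, OpenCV 4.12 (cv2) and the standard library are available. Lean on these libraries where they do the work, as an engineer would, in place of code of your own. Each camera call takes 0.05 s, during which the arm holds its last target. There are 200 camera calls.

## Working session

There is one attempt and no reset: what is moved stays moved. The work goes in short steps, Python scripts to look and compute and a tool call to move; the robot and the scene stay as the last step left them, time stands still between calls to the robot, and variables do not carry over. Pictures are saved under pics/ and viewed, at most 14 in all, crops included, and the job is handed in when it is done.

Besides the shell and the picture viewer there is one more tool, called by a JSON object that holds its "api" and its "payload". play_rows: Moves the arm, as the interface text tells. Its arguments: {"type":"object","properties":{"steps":{"type":"array","items":{"type":"array","items":{"type":"number"}}},"grip_force":{"type":"number"}},"required":["steps"]}

```bash
ls; mkdir -p pics
cat > h.py <<'E'
import numpy as np, cv2
from rig import manip, grab_frame, workorder
def ray(f,u,v):
    p=cv2.undistortPoints(np.array([[[u,v]]],float),np.array(f["K"]),np.array(f["dist_coeffs"]))[0,0]
    T=np.array(f["pose"]); return T[:3,3],T[:3,:3]@np.array([p[0],p[1],1])
def at(f,u,v,z=0):
    o,d=ray(f,u,v); return o+d*(z-o[2])/d[2]
def proj(f,P):
    T=np.linalg.inv(np.array(f["pose"])); r=cv2.Rodrigues(T[:3,:3])[0]
    return cv2.projectPoints(np.array(P,float).reshape(-1,1,3),r,T[:3,3],np.array(f["K"]),np.array(f["dist_coeffs"]))[0][:,0]
def shot(cam,name,box=None):
    f=grab_frame(cam); im=cv2.cvtColor(np.array(f["img"]),cv2.COLOR_RGB2BGR)
    np.savez(f"pics/{name}.npz",**{k:np.array(f[k]) for k in("img","K","dist_coeffs","pose")})
    if box: x0,y0,x1,y1=box; im=im[y0:y1,x0:x1]
    s=min(800/im.shape[1],600/im.shape[0]); cv2.imwrite(f"pics/{name}.png",cv2.resize(im,None,fx=s,fy=s,interpolation=cv2.INTER_CUBIC)); return f
def load(name): return dict(np.load(f"pics/{name}.npz"))
E
python3 - <<'E'
from h import *
a=shot("scene","s0");b=shot("top","t0")
for f in(a,b): print(np.round(f["pose"],3),np.round(f["K"],0).tolist())
print(manip.sense())
E
```

```text
pics
[[ 0.777 -0.436  0.454  0.004]
 [-0.629 -0.546  0.553 -0.632]
 [ 0.007 -0.715 -0.699  0.903]
 [ 0.     0.     0.     1.   ]] [[418.0, 0.0, 287.0], [0.0, 418.0, 207.0], [0.0, 0.0, 1.0]]
[[-1.000e-03 -9.820e-01  1.880e-01  3.350e-01]
 [-1.000e+00  6.000e-03  2.400e-02 -1.600e-02]
 [-2.400e-02 -1.880e-01 -9.820e-01  1.167e+00]
 [ 0.000e+00  0.000e+00  0.000e+00  1.000e+00]] [[412.0, 0.0, 283.0], [0.0, 412.0, 205.0], [0.0, 0.0, 1.0]]
{'clock': 0.1, 'joint_positions': array([ 1.31401000e+00,  1.26324907e-01, -4.04950882e-02,  1.40539032e+00,
        3.20235821e-06,  1.57079963e+00]), 'qd': array([ 0.00068219,  0.00038774,  0.00087724, -0.00107704,  0.00149108,
        0.00080553]), 'tau': array([-2.53658764e-03, -4.36912966e+01,  3.53600872e+01,  1.39208586e-02,
       -3.10433634e-04,  4.97111216e-06]), 'ee_pos': array([0.13330683, 0.50767586, 0.40400888]), 'eef_rot': array([[-9.67210320e-01,  2.53976505e-01, -3.62212188e-04],
       [ 2.53976764e-01,  9.67209354e-01, -1.36680882e-03],
       [ 3.19768929e-06, -1.41398507e-03, -9.99999000e-01]]), 'wrist_force': array([ 0.02604055,  0.30473057, -0.12061653]), 'ft_torque': array([-0.00518735, -0.00923893, -0.02072183]), 'finger_force': 0.0, 'width': 0.08550395689927331}
```

View pics/s0.png

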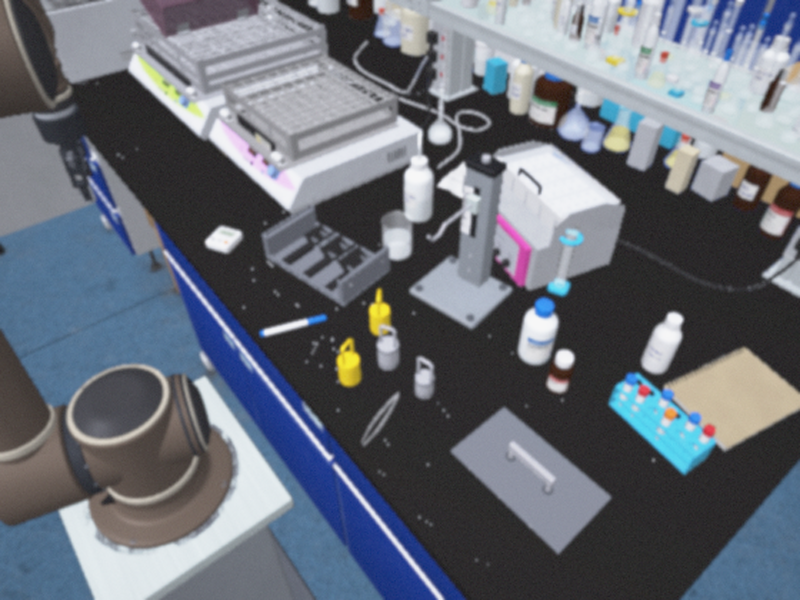

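View pics/t0.png

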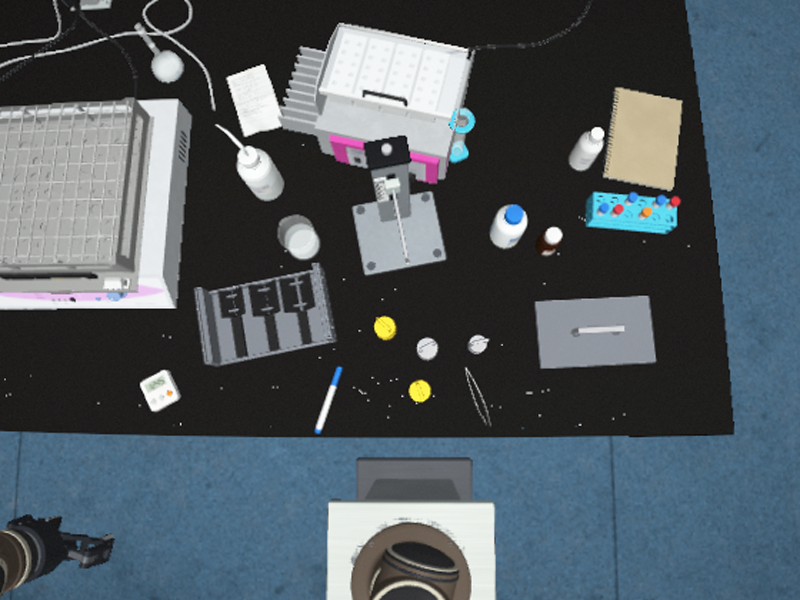

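The scene shot has two grey weights at about (388,350) and (425,380) and two yellow look-alikes at (380,318) and (348,368). The rack is at (325,262), the scale at (470,230) and the cover at (530,475). The top shot agrees. Next I take zoomed crops.

Run:
```python
from h import *
b=load("t0");a=load("s0")
def crop(f,box,n):
    x0,y0,x1,y1=box; im=cv2.cvtColor(f["img"],cv2.COLOR_RGB2BGR)[y0:y1,x0:x1]
    s=min(800/im.shape[1],600/im.shape[0]); return cv2.resize(im,None,fx=s,fy=s,interpolation=cv2.INTER_CUBIC),s
i,s=crop(b,(130,90,350,255),"");cv2.imwrite("pics/t0c.png",i);print(s)
i,s=crop(a,(170,100,370,250),"");j,s2=crop(a,(225,195,315,285),"");cv2.imwrite("pics/s0c.png",i);print(s)
k=1/1.4286
T=lambda u,v,z:np.round(at(b,u*k,v*k,z),3)
print("w",T(428,345,.101),T(428,349,.05),T(478,344,.09))
print("cover",[T(*p,.006) for p in((535,302),(648,296),(656,361),(541,369))])
print("rack",[T(*p,.062) for p in((196,290),(319,265))])
print("plate",[T(*p,.014) for p in((353,205),(434,192),(446,262),(364,273))])
print("hook",T(407,262,.225))
S=lambda u,v,z:np.round(at(a,u*k,v*k,z),3)
print("Sw",S(389,366,0),S(426,396,0))
print(proj(b,[[.3,0,0],[.3,.1,0]])*1.4286)
```

```text
3.6363636363636362
4.0
w [ 0.441 -0.035  0.101] [ 0.438 -0.035  0.05 ] [ 0.443 -0.126  0.09 ]
cover [array([ 0.535, -0.251,  0.006]), array([ 0.546, -0.481,  0.006]), array([ 0.415, -0.488,  0.006]), array([ 0.402, -0.258,  0.006])]
rack [array([0.553, 0.416, 0.062]), array([0.601, 0.175, 0.062])]
plate [array([0.739, 0.116, 0.014]), array([ 0.766, -0.051,  0.014]), array([ 0.617, -0.074,  0.014]), array([0.595, 0.091, 0.014])]
hook [0.565 0.001 0.225]
Sw [ 0.437 -0.043  0.   ] [ 0.447 -0.141  0.   ]
[[409.95806078 422.31556832]
 [358.69258145 422.27254893]]
```

View pics/t0c.png

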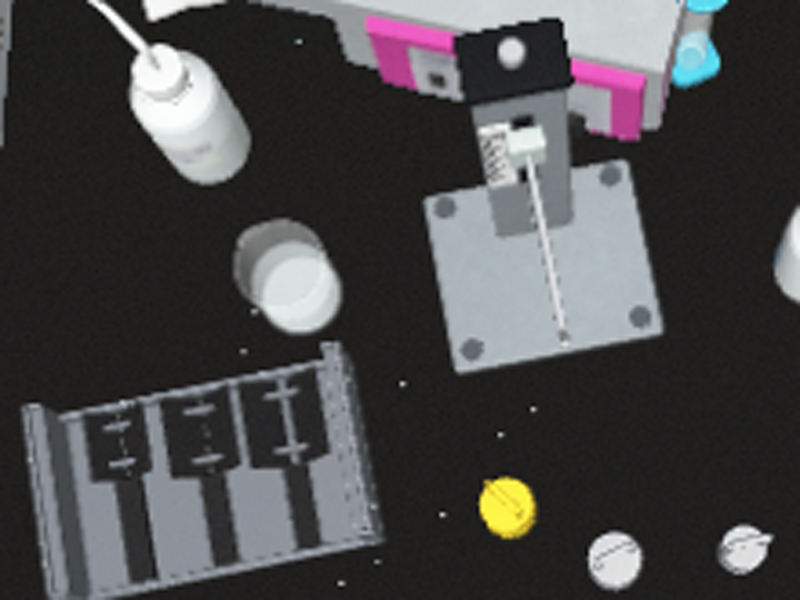

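View pics/s0c.png

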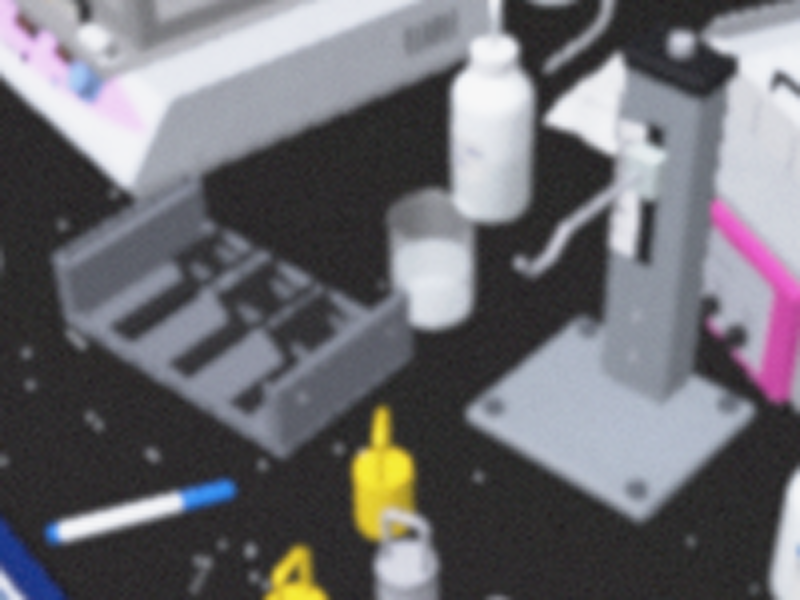

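Top crop (3.636x): the hook tip is at (565,343), the steel weights at (615,560) and (745,548), and the cradles sit left to right as 300, 500 and 800. The steel pair looks like 500 g and 300 g. I'll fit silhouettes to get poses and confirm the sizes.

```bash
cat > fit.py <<'E'
from h import *
from scipy.optimize import minimize
UP=4
def box(x0,x1,y0,y1,z0,z1): return np.array([[x,y,z] for x in(x0,x1) for y in(y0,y1) for z in(z0,z1)],float)
def cyl(r,h):
    t=np.linspace(0,2*np.pi,32); return np.vstack([np.c_[r*np.cos(t),r*np.sin(t),0*t+z] for z in(0,h)])
def weight(r,h):
    H=[cyl(r,h)]; top=h+46
    for y in(-14,14): H.append(box(-3,3,y-3,y+3,h,h+40)/1.0)
    t=np.linspace(0,np.pi,7); p=[(14*np.cos(a),h+39+4*np.sin(a)) for a in t]
    H.append(box(-3,3,-11,11,h+40,h+46)); H.append(box(-3,3,-17,17,h+36,h+41))
    return [q*1e-3 for q in H]
MODELS=dict(w300=weight(17,45),w500=weight(20,55),w800=weight(23,60),
 rack=[box(-.075,.075,-.124,.124,0,.016),box(.069,.075,-.124,.124,0,.024),box(-.075,.075,-.124,-.11,0,.062),box(-.075,.075,.11,.124,0,.062),
   box(-.075,.075,-.124,-.12,0,.069),box(-.075,.075,.12,.124,0,.069)],
 cover=[box(-.0675,.0675,-.116,.116,0,.006),box(-.006,.006,-.046,.046,.026,.046)])
def render(f,hulls,p,roi):
    x0,y0,x1,y1=roi; m=np.zeros(((y1-y0)*UP,(x1-x0)*UP),np.uint8); c,s=np.cos(p[2]),np.sin(p[2])
    for H in hulls:
        W=np.c_[H[:,0]*c-H[:,1]*s+p[0],H[:,0]*s+H[:,1]*c+p[1],H[:,2]]
        q=((proj(f,W)+.5-[x0,y0])*UP-.5)
        cv2.fillConvexPoly(m,cv2.convexHull(np.round(q*16).astype(np.int32)),255,shift=4)
    return m
def mask(f,roi,kind,seed,thr):
    x0,y0,x1,y1=roi; im=f["img"][y0:y1,x0:x1].astype(np.uint8); im=cv2.resize(im,None,fx=UP,fy=UP,interpolation=cv2.INTER_CUBIC)
    i=im.astype(int); m=((i.max(2)>thr)&(i.max(2)-i.min(2)<70)).astype(np.uint8)*255
    n,l,st,ce=cv2.connectedComponentsWithStats(m); 
    k=1+np.argmax(st[1:,4]); m=(l==k).astype(np.uint8)*255
    if kind=="fill":
        c,_=cv2.findContours(m,cv2.RETR_EXTERNAL,cv2.CHAIN_APPROX_NONE); cv2.drawContours(m,c,-1,255,-1)
    return m
def fit(model,views,p0,thr=75,kind="",sc=(.008,.008,.15)):
    best=None; data=[]
    for f,pad in views:
        q=np.vstack([proj(f,H+np.array([p0[0],p0[1],0])) for H in MODELS[model]]); lo=np.floor(q.min(0)-pad).astype(int); hi=np.ceil(q.max(0)+pad).astype(int)
        roi=(max(lo[0],0),max(lo[1],0),hi[0],hi[1]); data.append((f,roi,mask(f,roi,kind,None,thr)))
    def cost(p):
        c=0
        for f,roi,m in data:
            r=render(f,MODELS[model],p,roi); c+=1-(r&m>0).sum()/((r|m)>0).sum()
        return c/len(data)
    for dy in(-.9,-.45,0,.45,.9) if model[0]=="w" else (0,):
        s0=np.array(p0)+[0,0,dy]; S=np.vstack([s0]+[s0+np.eye(3)[i]*sc[i] for i in range(3)])
        o=minimize(cost,s0,method="Nelder-Mead",options=dict(initial_simplex=S,xatol=2e-4,fatol=1e-4,maxiter=200))
        if best is None or o.fun<best.fun: best=o
    return best.x,best.fun
E
python3 - <<'E'
from fit import *
a=load("s0");b=load("t0")
for n,p in(("A",(.439,-.04,0)),("B",(.446,-.133,0))):
    for m in("w300","w500","w800"):
        for nm,v in(("both",[(a,5),(b,5)]),("top",[(b,5)]),("scene",[(a,5)])):
            if nm!="both" and not((n,m) in(("A","w500"),("B","w300"))): continue
            x,c=fit(m,v,p); print(n,m,nm,np.round(x,4),round(c,3))
for nm,v in(("both",[(a,8),(b,8)]),("top",[(b,8)]),("scene",[(a,8)])):
    x,c=fit("rack",v,(.525,.28,.17),kind="fill",thr=60);print("rack",nm,np.round(x,4),round(c,3))
    x,c=fit("cover",v,(.475,-.37,-.05),kind="fill");print("cover",nm,np.round(x,4),round(c,3))
# tip triangulation
o1,d1=ray(b,285.4,184.3);o2,d2=ray(a,300,165.75)
t=np.linalg.lstsq(np.c_[d1,-d2],o2-o1,rcond=None)[0]; print("tip",o1+d1*t[0],o2+d2*t[1])
E
```

```text
A w300 both [ 0.4397 -0.0355 -1.7241] 0.303
A w500 both [ 0.4415 -0.0328  0.356 ] 0.098
A w500 top [ 0.4414 -0.0328  0.0607] 0.02
A w500 scene [ 0.4431 -0.033   0.5086] 0.165
A w800 both [ 0.4422 -0.0322 -2.5993] 0.172
B w300 both [ 0.45   -0.1304  0.2568] 0.105
B w300 top [ 0.4501 -0.1304  0.0813] 0.053
B w300 scene [ 0.451  -0.1294  0.4253] 0.154
B w500 both [ 0.4511 -0.1287  0.1327] 0.207
B w800 both [ 0.4524 -0.1256 -0.2697] 0.341
rack both [0.5076 0.2835 0.2013] 0.2
cover both [ 0.476  -0.3691  0.0457] 0.019
rack top [0.5078 0.2836 0.202 ] 0.103
cover top [ 0.4758 -0.369   0.0418] 0.009
rack scene [0.5067 0.2814 0.1913] 0.295
cover scene [ 0.4764 -0.3688  0.046 ] 0.029
tip [ 5.62259793e-01 -3.00494771e-04  2.28775994e-01] [ 0.56363126 -0.00117875  0.22909385]
```

A is the 500 g weight and B the 300 g; there is no 800. I check the rack and hook models with an overlay.

```bash
cat > ov.py <<'E'
from fit import *
a=load("s0");b=load("t0")
def tr(p,P): P=np.array(P,float);c,s=np.cos(p[2]),np.sin(p[2]); return np.c_[P[:,0]*c-P[:,1]*s+p[0],P[:,0]*s+P[:,1]*c+p[1],P[:,2]]
rp=(.5076,.2835,.19); sp=(.584,.003,.16)
RL=[[(-.075,.124,.069),(.075,.124,.069)],[(-.075,-.124,.069),(.075,-.124,.069)],[(-.075,-.11,.062),(.075,-.11,.062)],[(-.075,.11,.062),(.075,.11,.062)],
 [(-.075,-.124,.0),(-.075,.124,.0)],[(-.075,.124,0),(-.075,.124,.069)],[(-.075,-.124,0),(-.075,-.124,.069)],[(-.069,-.11,.016),(-.069,.11,.016)],[(.069,-.11,.024),(.069,.11,.024)],[(-.06,0,.016),(.064,0,.016)]]
SL=[[(-.021,0,.232),(-.010,0,.218),(.01,0,.218),(.026,0,.232),(.125,0,.232)],[(.125,-.02,.31),(.125,.02,.31),(.125,.02,.014),(.125,-.02,.014),(.125,-.02,.31)]]
def view(f,x0,y0,x1,y1):
    S=min(400/(x1-x0),300/(y1-y0)); im=cv2.resize(cv2.cvtColor(f["img"],cv2.COLOR_RGB2BGR)[y0:y1,x0:x1],(400,300),interpolation=cv2.INTER_CUBIC)
    for L,p,c in((RL,rp,(0,255,0)),(SL,sp,(0,0,255))):
        for l in L:
            q=(proj(f,tr(p,l))+.5-[x0,y0])*[400/(x1-x0),300/(y1-y0)]
            cv2.polylines(im,[np.round(q*16).astype(np.int32)],False,c,1,cv2.LINE_AA,4)
    return im
im=np.vstack([np.hstack([view(b,130,180,242,264),view(a,175,140,287,224)]),np.hstack([view(b,235,90,335,165)if 0 else view(b,225,85,345,175),view(a,270,95,390,185)])])
cv2.imwrite("pics/ov1.png",im)
E
python3 ov.py
```

```text
(no output)
```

View pics/ov1.png

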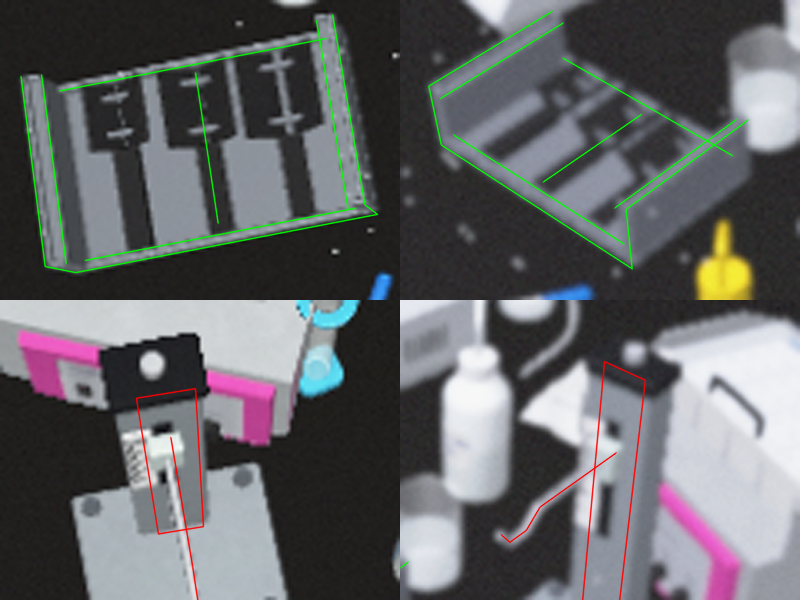

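The rack model lies within about 2 mm in both views. The hook model needs a better yaw and position, because the column is wider across y (62 mm).

```bash
python3 - <<'E'
from fit import *
b=load("t0");a=load("s0")
T=lambda u,v,z:at(b,130+u/3.636-.5,90+v/3.636-.5,z)
P=[T(*p,.014)[:2] for p in((425,198),(630,160),(663,330),(457,373))]
c=np.mean(P,0);print("plate c",c,[np.linalg.norm(P[i]-P[(i+1)%4]) for i in range(4)])
for i,j in((0,1),(3,2)): d=P[i]-P[j];print("yaw",np.arctan2(-d[0],d[1]))
for i,j in((3,0),(2,1)): d=P[j]-P[i];print("yaw",np.arctan2(d[1],d[0]))
q=[T(497,236,.014)[:2],T(573,224,.014)[:2]];print("col",q,np.mean(q,0))
for z,u,v in((.232,565,343),(.229,562,325),(.232,540,205),(.232,530,165)): print(T(u,v,z))
E
python3 - <<'E'
import sys;sys.path.insert(0,'.')
from fit import *
import os;os.chdir('.')
a=load("s0");b=load("t0")
def v(f,x0,y0,x1,y1): return cv2.resize(cv2.cvtColor(f["img"],cv2.COLOR_RGB2BGR)[y0:y1,x0:x1],(400,400),interpolation=cv2.INTER_CUBIC)
cv2.imwrite("pics/hk.png",np.hstack([v(b,265,145,305,185+0),v(a,290,140,330,180)]))
E
```

```text
plate c [0.68095187 0.02179103] [np.float64(0.16922113019907845), np.float64(0.14461076640142084), np.float64(0.16657003833308306), np.float64(0.14819485593464618)]
yaw 0.1829063978132374
yaw 0.20447728573171095
yaw 0.18885096966217618
yaw 0.17039736691536075
col [array([0.704762  , 0.05936389]), array([ 0.7142921 , -0.00183354])] [0.70952705 0.02876517]
[0.56260325 0.0008312  0.232     ]
[0.57530372 0.00279693 0.229     ]
[0.6557288  0.01699719 0.232     ]
[0.68350029 0.02362696 0.232     ]
```

View pics/hk.png

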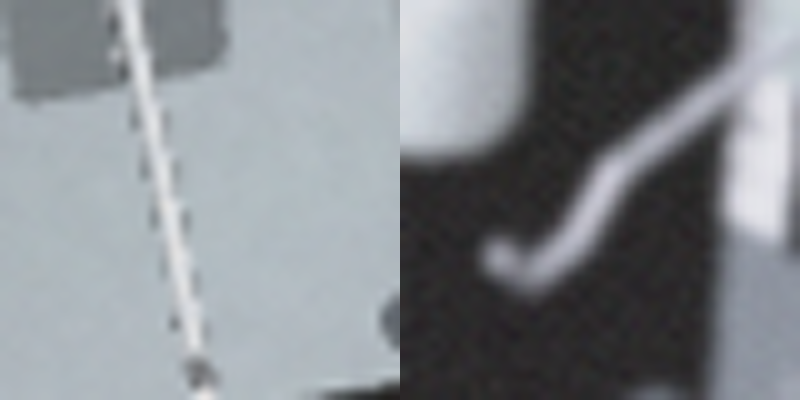

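Estimates: saddle at (0.586, 0.005) with yaw 0.185, rack at (0.508, 0.283) with yaw about 0.2, 300 g at (0.450, -0.130), 500 g at (0.441, -0.033).

The plan for each weight:
1. Grip the bail legs top-down.
2. Hang it and let go.
3. Regrip at the hook with the tool tilted 60°.
4. Roll it half a turn and lay it in its cradle.

```bash
cat > plan.py <<'E'
from h import *
from scipy.spatial.transform import Rotation as Ro
def R_tool(heading,tilt,flip=False):
    """tool z tilted 'tilt' from straight down toward heading; tool y to the left of heading (or flipped)"""
    h=np.array([np.cos(heading),np.sin(heading),0]); l=np.array([-h[1],h[0],0])
    z=np.sin(tilt)*h-np.cos(tilt)*np.array([0,0,1]); y=-l if flip else l
    return np.c_[np.cross(y,z),y,z]
def plan(grasp,R,depth=.155,near=None):
    s=manip.sense(); R0=np.array(s["eef_rot"]); p0=np.array(s["ee_pos"]); t=np.array(grasp)-depth*R[:,2]
    rv=(Ro.from_matrix(R0).inv()*Ro.from_matrix(R)).as_rotvec(); d=R.T@(t-p0); 
    print("turn",np.round(rv,4),"then shift(final axes)",np.round(d,4),"| shift(now axes)",np.round(R0.T@(t-p0),4),"TCP->",np.round(t,3))
    print("now p",np.round(p0,4),"tip/grasp",np.round(p0+.155*R0[:,2],4),"q",np.round(s["joint_positions"],3),"F",np.round(s["wrist_force"],2),"w",round(s["width"],4),"ff",round(float(np.max(s["finger_force"])),2),"t",s["clock"])
    return rv,d
E
python3 - <<'E'
from plan import *
print([k for k in dir(manip) if k[0]!="_"])
plan((.450,-.130,.20),R_tool(.28,0))
E
```

```text
['Unreachable', 'sense', 'tip_extent']
turn [-1.400e-03 -4.000e-04 -5.368e-01] then shift(final axes) [-0.1281 -0.7004  0.049 ] | shift(now axes) [-0.4683 -0.5363  0.0498] TCP-> [ 0.45  -0.13   0.355]
now p [0.1333 0.5077 0.404 ] tip/grasp [0.1333 0.5075 0.249 ] q [ 1.314  0.126 -0.04   1.405  0.     1.571] F [ 0.03  0.3  -0.12] w 0.0855 ff 0.0 t 0.1
```

{"api": "play_rows", "payload": {"steps": [[0.06,0,0,0,0,0,-0.134],[0.06,0,0,0,0,0,-0.134],[0.06,0,0,0,0,0,-0.134],[0.06,0,0,0,0,0,-0.135],[0.06,-0.008,-0.0438,0.003,0,0,0],[0.06,-0.008,-0.0438,0.003,0,0,0],[0.06,-0.008,-0.0438,0.003,0,0,0],[0.06,-0.008,-0.0438,0.003,0,0,0],[0.06,-0.008,-0.0438,0.003,0,0,0],[0.06,-0.008,-0.0438,0.003,0,0,0],[0.06,-0.008,-0.0438,0.003,0,0,0],[0.06,-0.008,-0.0438,0.003,0,0,0],[0.06,-0.008,-0.0438,0.003,0,0,0],[0.06,-0.008,-0.0438,0.003,0,0,0],[0.06,-0.008,-0.0438,0.003,0,0,0],[0.06,-0.008,-0.0438,0.003,0,0,0],[0.06,-0.008,-0.0438,0.003,0,0,0],[0.06,-0.008,-0.0438,0.003,0,0,0],[0.06,-0.008,-0.0438,0.003,0,0,0],[0.06,-0.008,-0.0438,0.003,0,0,0]]}}

```text
clock: 2.1
ee_pos: [0.4504, -0.1323, 0.3563]
eef_rot: [[-0.961, -0.276, -0.0], [-0.276, 0.961, 0.0], [0.0, 0.0, -1.0]]
wrist_force: [0.4, 1.6, -0.1]
width: 0.0599
finger_force: 0.0
```

Run:
```python
from plan import *
plan((.450,-.130,.066),R_tool(.28,0))
shot("top","t1",(260,180,400,285))
f=load("t1");g=grab_frame("scene")
im=cv2.cvtColor(g["img"],cv2.COLOR_RGB2BGR)[190:290,230:330]
A=cv2.resize(im,(400,400),interpolation=cv2.INTER_CUBIC)
B=cv2.resize(cv2.cvtColor(f["img"],cv2.COLOR_RGB2BGR)[195:275,275:355],(400,400),interpolation=cv2.INTER_CUBIC)
cv2.imwrite("pics/c1.png",np.hstack([A,B]))
```

```text
turn [ 0.0003 -0.0002 -0.0005] then shift(final axes) [-0.0002  0.0023  0.1353] | shift(now axes) [-0.0003  0.0023  0.1353] TCP-> [ 0.45  -0.13   0.221]
now p [ 0.4504 -0.1323  0.3563] tip/grasp [ 0.4504 -0.1323  0.2013] q [-0.286  0.026 -0.254  1.291  0.    -0.565] F [ 0.42  1.6  -0.05] w 0.0599 ff 0.0 t 2.1
```

View pics/c1.png

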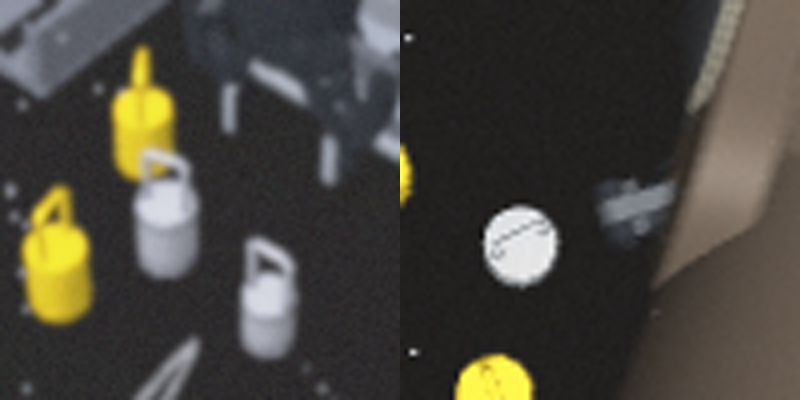

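The scene crop (left) shows the 300 g weight at (268,300), with its bail parallel to the finger line at (230,105)–(330,160). Lowering now.

{"api": "play_rows", "payload": {"steps": [[0.06,0,0.0023,0.03,0,0,0],[0.06,0,0,0.03,0,0,0],[0.06,0,0,0.03,0,0,0],[0.06,0,0,0.02,0,0,0],[0.06,0,0,0.015,0,0,0],[0.06,0,0,0.01,0,0,0],[0.025,0,0,0,0,0,0],[0.025,0,0,0,0,0,0],[0.025,0,0,0,0,0,0],[0.025,0,0,0,0,0,0],[0.025,0,0,0,0,0,0]], "grip_force": 60}}

```text
clock: 3.3
ee_pos: [0.4496, -0.1281, 0.2222]
eef_rot: [[-0.961, -0.277, 0.001], [-0.277, 0.961, -0.0], [-0.001, -0.0, -1.0]]
wrist_force: [-0.3, 0.2, -0.1]
width: 0.0322
finger_force: 59.6
```

Run:
```python
from plan import *
# grasp is 18 mm under bail bar underside -> target over hook tip: bail underside 20 above saddle
plan((.586-.060*np.cos(.185),.005-.060*np.sin(.185),.218+.024-.020),R_tool(.185,0))
shot("scene","s2")
```

```text
turn [-0.0002  0.0007  0.0952] then shift(final axes) [-0.0985  0.1058 -0.1548] | shift(now axes) [-0.1082  0.0959 -0.1548] TCP-> [ 0.527 -0.006  0.377]
now p [ 0.4496 -0.1281  0.2222] tip/grasp [ 0.4498 -0.1281  0.0672] q [-0.278  0.087 -0.493  0.991  0.    -0.558] F [-0.35  0.22 -0.09] w 0.0322 ff 59.59 t 3.3
```

{"api": "play_rows", "payload": {"steps": [[0.025,0,0,-0.015,0,0,0],[0.025,0,0,-0.02,0,0,0],[0.025,0,0,-0.03,0,0,0],[0.025,0,0,-0.03,0,0,0],[0.025,0,0,-0.03,0,0,0],[0.025,0,0,-0.02,0,0,0],[0.025,0,0,-0.01,0,0,0.048],[0.025,0,0,0,0,0,0.047],[0.025,-0.01,0.01,0,0,0,0],[0.025,-0.015,0.0165,0,0,0,0],[0.025,-0.015,0.0165,0,0,0,0],[0.025,-0.015,0.0165,0,0,0,0],[0.025,-0.015,0.0165,0,0,0,0],[0.025,-0.015,0.015,0,0,0,0],[0.025,-0.009,0.009,0,0,0,0],[0.025,-0.0045,0.0063,0,0,0,0],[0.025,0,0,0,0,0,0],[0.025,0,0,0,0,0,0]]}}

```text
clock: 5.15
ee_pos: [0.5265, -0.0057, 0.3766]
eef_rot: [[-0.983, -0.184, -0.001], [-0.184, 0.983, -0.0], [0.001, -0.0, -1.0]]
wrist_force: [0.1, 0.0, -2.6]
width: 0.0326
finger_force: 60.1
```

```bash
cat > look.py <<'E'
from plan import *
def pair(n,sb,tb,P=()):
    g=grab_frame("scene");f=grab_frame("top");o=[]
    for fr,(x0,y0,x1,y1) in((g,sb),(f,tb)):
        im=cv2.resize(cv2.cvtColor(np.array(fr["img"]),cv2.COLOR_RGB2BGR)[y0:y1,x0:x1],(400,400),interpolation=cv2.INTER_CUBIC)
        for l in P:
            q=(proj(fr,l)+.5-[x0,y0])*[400/(x1-x0),400/(y1-y0)]
            cv2.polylines(im,[np.round(q*16).astype(np.int32)],False,(0,0,255),1,cv2.LINE_AA,4)
        o.append(im)
    cv2.imwrite(f"pics/{n}.png",np.hstack(o))
def hook(d=0,p=(.586,.005,.185)):
    c,s=np.cos(p[2]),np.sin(p[2]); return [(p[0]+x*c,p[1]+x*s,z-d) for x,z in((-.021,.229),(-.010,.215),(.01,.215),(.026,.229),(.12,.229))]
E
python3 - <<'E'
from look import *
s=manip.sense(); plan((.586,.005,.222),R_tool(.185,0))
p=s["ee_pos"];R=np.array(s["eef_rot"]);g=p+.155*R[:,2]; b=g+[0,0,.018]
pair("c2",(255,125,335,205),(245,135,325,215),[hook(),[b-.011*R[:,1],b+.011*R[:,1]]])
E
```

```text
turn [-0.0002 -0.0006  0.0002] then shift(final axes) [-0.0604 -0.0005 -0.0004] | shift(now axes) [-0.0604 -0.0005 -0.0005] TCP-> [0.586 0.005 0.377]
now p [ 0.5265 -0.0057  0.3766] tip/grasp [ 0.5264 -0.0057  0.2216] q [-0.011  0.13  -0.096  1.345 -0.    -0.196] F [ 0.07  0.04 -2.57] w 0.0326 ff 60.11 t 5.15
```

View pics/c2.png

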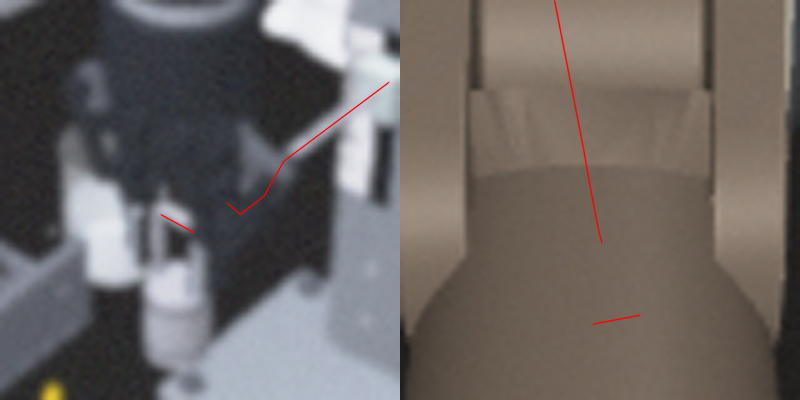

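The scene crop shows the bail at about (175,205) where it was predicted, upright and ahead of the hook tip. Next: forward 60 mm, then lower.

{"api": "play_rows", "payload": {"steps": [[0.025,-0.01,0,0,0,0,0],[0.025,-0.015,0,0,0,0,0],[0.025,-0.015,0,0,0,0,0],[0.025,-0.012,0,0,0,0,0],[0.025,-0.008,-0.0005,0,0,0,0],[0.025,0,0,0,0,0,0],[0.025,0,0,0,0,0,0],[0.025,0,0,0.005,0,0,0],[0.025,0,0,0.005,0,0,0],[0.025,0,0,0.005,0,0,0],[0.025,0,0,0,0,0,0],[0.025,0,0,0,0,0,0]]}}

```text
clock: 6.45
ee_pos: [0.5856, 0.0051, 0.3615]
eef_rot: [[-0.983, -0.184, -0.0], [-0.184, 0.983, -0.0], [0.0, 0.0, -1.0]]
wrist_force: [0.8, 0.1, -3.2]
width: 0.0327
finger_force: 60.1
```

{"api": "play_rows", "payload": {"steps": [[0.025,0,0,0.003,0,0,0],[0.025,0,0,0.003,0,0,0],[0.025,0,0,0.003,0,0,0],[0.025,0,0,0.003,0,0,0],[0.025,0,0,0.003,0,0,0],[0.025,0,0,0,0,0,0],[0.025,0,0,0,0,0,0]]}}

```text
clock: 7.15
ee_pos: [0.5858, 0.0051, 0.3468]
eef_rot: [[-0.983, -0.184, 0.0], [-0.184, 0.983, 0.0], [-0.0, -0.0, -1.0]]
wrist_force: [0.5, -0.5, -1.2]
width: 0.0322
finger_force: 60.1
```

{"api": "play_rows", "payload": {"steps": [[0.025,0,0,0.002,0,0,0],[0.025,0,0,0.002,0,0,0],[0.025,0,0,0.0015,0,0,0],[0.025,0,0,0,0,0,0],[0.025,0,0,0,0,0,0],[0.025,0,0,0,0,0,0]]}}

```text
clock: 7.75
ee_pos: [0.5858, 0.0051, 0.3413]
eef_rot: [[-0.983, -0.184, 0.0], [-0.184, 0.983, 0.0], [-0.0, -0.0, -1.0]]
wrist_force: [-0.4, -0.2, 0.8]
width: 0.0322
finger_force: 60.1
```

{"api": "play_rows", "payload": {"steps": [[0.036,0,0,0,0,0,0],[0.04,0,0,0,0,0,0],[0.045,0,0,0,0,0,0],[0.05,0,0,0,0,0,0],[0.056,0,0,0,0,0,0],[0.056,0,0,0,0,0,0],[0.056,0,0,-0.005,0,0,0],[0.056,0,0,-0.01,0,0,0],[0.056,0,0,-0.02,0,0,0],[0.056,0,0,-0.03,0,0,0],[0.056,0,0,-0.03,0,0,0],[0.056,0.02,0,-0.02,0,0,0],[0.056,0.03,0,0,0,0,0],[0.056,0.03,0,0,0,0,0],[0.056,0.03,0,0,0,0,0],[0.056,0.03,0,0,0,0,0]], "grip_force": 20}}

```text
clock: 9.35
ee_pos: [0.4469, -0.0208, 0.4572]
eef_rot: [[-0.983, -0.184, 0.001], [-0.184, 0.983, -0.0], [-0.001, -0.0, -1.0]]
wrist_force: [0.2, 0.3, 0.9]
width: 0.056
finger_force: 0.0
```

Run:
```python
from look import *
# hanging 300: regrasp point 20 mm above cyl top = 20 below bail underside
z=.218-.014-.020
plan((.586-.09*np.cos(.185),.005-.09*np.sin(.185),z+.052),R_tool(.185,1.047))
pair("c3",(255,125,335,205),(245,135,325,215),[hook(.014)])
```

```text
turn [-1.0000e-04 -1.0457e+00  5.0000e-04] then shift(final axes) [ 0.1658 -0.0002  0.0002] | shift(now axes) [ 8.290e-02 -1.000e-04  1.436e-01] TCP-> [ 0.366 -0.036  0.314]
now p [ 0.4469 -0.0208  0.4572] tip/grasp [ 0.4471 -0.0208  0.3022] q [-0.047 -0.016 -0.075  1.51  -0.    -0.232] F [0.23 0.32 0.86] w 0.056 ff 0.0 t 9.35
```

View pics/c3.png

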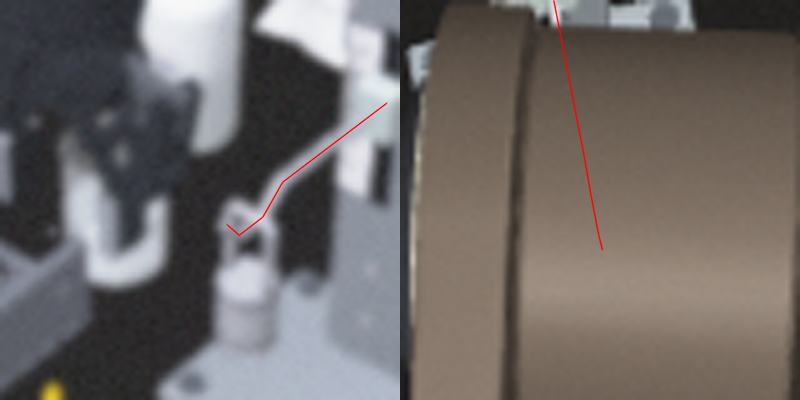

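The weight hangs on the hook at about (245,215), within about 1 px of the model. I reorient the tool while it settles.

{"api": "play_rows", "payload": {"steps": [[0.056,0,0,0,0,-0.1307,0],[0.056,0,0,0,0,-0.1307,0],[0.056,0,0,0,0,-0.1307,0],[0.056,0,0,0,0,-0.1307,0],[0.056,0,0,0,0,-0.1307,0],[0.056,0,0,0,0,-0.1307,0],[0.056,0,0,0,0,-0.1307,0],[0.056,0,0,0,0,-0.1307,0],[0.056,0.03,0,0,0,0,0],[0.056,0.035,0,0,0,0,0],[0.056,0.035,0,0,0,0,0],[0.056,0.035,0,0,0,0,0],[0.056,0.0308,0,0,0,0,0],[0.056,0,0,0,0,0,0],[0.056,0,0,0,0,0,0],[0.056,0,0,0,0,0,0],[0.056,0,0,0,0,0,0],[0.056,0,0,0,0,0,0],[0.056,0,0,0,0,0,0],[0.056,0,0,0,0,0,0]]}}

```text
clock: 11.45
ee_pos: [0.3667, -0.036, 0.313]
eef_rot: [[-0.493, -0.184, 0.85], [-0.092, 0.983, 0.159], [-0.865, -0.0, -0.501]]
wrist_force: [-0.0, -0.4, -0.5]
width: 0.0557
finger_force: 0.0
```

{"api": "play_rows", "payload": {"steps": [[0.056,0,0,0,0,0,0],[0.056,0,0,0,0,0,0],[0.056,0,0,0,0,0,0],[0.056,0,0,0,0,0,0],[0.056,0,0,0,0,0,0],[0.056,0,0,0,0,0,0],[0.056,0,0,0,0,0,0],[0.056,0,0,0,0,0,0],[0.056,0,0,0,0,0,0],[0.056,0,0,0,0,0,0],[0.056,0,0,0,0,0,0],[0.056,0,0,0,0,0,0],[0.056,0,0,0,0,0,0],[0.056,0,0,0,0,0,0],[0.056,0,0,0,0,0,0],[0.056,0,0,0,0,0,0],[0.056,0,0,0,0,0,0],[0.056,0,0,0,0,0,0],[0.056,0,0,0,0,0,0],[0.056,0,0,0,0,0,0]]}}

```text
clock: 13.45
ee_pos: [0.3665, -0.036, 0.3128]
eef_rot: [[-0.493, -0.184, 0.85], [-0.092, 0.983, 0.159], [-0.865, -0.0, -0.501]]
wrist_force: [0.4, -0.3, 0.1]
width: 0.0559
finger_force: 0.0
```

```bash
cat > still.py <<'E'
from look import *
import sys
# motion check over 20 successive frames in a scene box, with position of the weight's bright centroid
def still(box,n=8):
    fr=[];x0,y0,x1,y1=box
    for i in range(n):
        f=grab_frame("scene"); fr.append(cv2.GaussianBlur(np.array(f["img"])[y0:y1,x0:x1].mean(2).astype(np.float32),(0,0),1.0))
    print("shift px vs first",[tuple(np.round(cv2.phaseCorrelate(fr[0],q)[0],3)) for q in fr[1:]])
E
python3 - <<'E'
from still import *
still((292,162,314,198)); plan((.586,.005,.184),R_tool(.185,1.047)); shot("scene","s3")
f=load("s3"); print(proj(f,[[.586,.005,.119],[.586,.005,.164]]))
E
```

```text
shift px vs first [(np.float64(0.013), np.float64(0.004)), (np.float64(0.027), np.float64(0.02)), (np.float64(0.056), np.float64(0.018)), (np.float64(-0.006), np.float64(0.011)), (np.float64(0.015), np.float64(0.022)), (np.float64(0.011), np.float64(0.007)), (np.float64(-0.003), np.float64(-0.006))]
turn [ 0.0002 -0.0014  0.0001] then shift(final axes) [-2.000e-04 -1.000e-04  1.027e-01] | shift(now axes) [-4.000e-04 -1.000e-04  1.027e-01] TCP-> [ 0.454 -0.02   0.262]
now p [ 0.3665 -0.036   0.3127] tip/grasp [ 0.4983 -0.0113  0.235 ] q [-0.208 -0.591 -1.058  0.093  0.338 -0.205] F [ 0.06 -0.17  0.43] w 0.0561 ff 0.0 t 13.85
[[303.54996195 192.54045814]
 [304.12877213 180.25342093]]
```

It is at rest. I wait a little longer, then regrip with the tilted tool.

{"api": "play_rows", "payload": {"steps": [[0.056,0,0,0,0,0,0],[0.056,0,0,0,0,0,0],[0.056,0,0,0,0,0,0],[0.056,0,0,0,0,0,0],[0.056,0,0,0,0,0,0],[0.056,0,0,0,0,0,0],[0.056,0,0,0,0,0,0],[0.056,0,0,0,0,0,0],[0.056,0,0,0,0,0,0],[0.056,0,0,0,0,0,0],[0.056,0,0,0.015,0,0,0],[0.056,0,0,0.02,0,0,0],[0.056,0,0,0.02,0,0,0],[0.056,0,0,0.02,0,0,0],[0.056,0,0,0.015,0,0,0],[0.056,0,0,0.0127,0,0,0],[0.056,0,0,0,0,0,0]]}}

```text
clock: 15.6
ee_pos: [0.4545, -0.0194, 0.2602]
eef_rot: [[-0.495, -0.185, 0.849], [-0.092, 0.983, 0.16], [-0.864, 0.001, -0.503]]
wrist_force: [0.6, 0.2, 0.8]
width: 0.0558
finger_force: 0.0
```

Run:
```python
from look import *
plan((.586,.005,.184),R_tool(.185,1.047))
g=np.array([.586,.005,.184])
pair("c4",(275,145,335,205),(245,135,325,215),[hook(.014)])
```

```text
turn [ 0.001  -0.0034 -0.0001] then shift(final axes) [-0.001  -0.0002 -0.0011] | shift(now axes) [-0.001  -0.0002 -0.0011] TCP-> [ 0.454 -0.02   0.262]
now p [ 0.4545 -0.0194  0.2602] tip/grasp [0.5861 0.0054 0.1822] q [-0.111 -0.298 -1.056 -0.212  0.255 -0.152] F [0.64 0.24 0.79] w 0.0558 ff 0.0 t 15.6
```

View pics/c4.png

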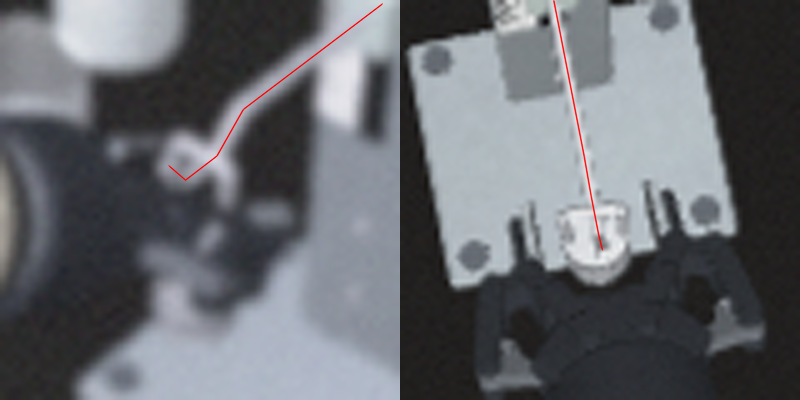

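Scene and top crops show the fingers either side of the bail, symmetric about (592,240) in the top view. I grip, lift up 42 mm and draw back 120 mm.

{"api": "play_rows", "payload": {"steps": [[0.056,-0.003,0,0,0,0,0],[0.025,0,0,0,0,0,0],[0.025,0,0,0,0,0,0],[0.025,0,0,0,0,0,0],[0.025,0,0,0,0,0,0],[0.025,0,0,0,0,0,0],[0.025,0,0,0,0,0,0]], "grip_force": 100}}

```text
clock: 16.4
ee_pos: [0.4553, -0.0194, 0.2639]
eef_rot: [[-0.493, -0.184, 0.85], [-0.092, 0.983, 0.159], [-0.865, -0.0, -0.501]]
wrist_force: [0.7, 1.4, 0.5]
width: 0.0305
finger_force: 98.6
```

{"api": "play_rows", "payload": {"steps": [[0.025,-0.0052,0,-0.003,0,0,0],[0.025,-0.0052,0,-0.003,0,0,0],[0.025,-0.0052,0,-0.003,0,0,0],[0.025,-0.0052,0,-0.003,0,0,0],[0.025,-0.0052,0,-0.003,0,0,0],[0.025,-0.0052,0,-0.003,0,0,0],[0.025,-0.0052,0,-0.003,0,0,0],[0.025,0,0,0,0,0,0],[0.025,0.006,0,-0.0103,0,0,0],[0.025,0.01,0,-0.0173,0,0,0],[0.025,0.01,0,-0.0173,0,0,0],[0.025,0.01,0,-0.0173,0,0,0],[0.025,0.01,0,-0.0173,0,0,0],[0.025,0.01,0,-0.0173,0,0,0],[0.025,0.005,0,-0.0086,0,0,0],[0.025,0,0,0,0,0,0],[0.025,0,0,0,0,0,0]]}}

```text
clock: 18.1
ee_pos: [0.3358, -0.0419, 0.3063]
eef_rot: [[-0.492, -0.184, 0.851], [-0.092, 0.983, 0.159], [-0.866, -0.001, -0.5]]
wrist_force: [0.7, -0.3, -2.4]
width: 0.031
finger_force: 99.0
```

Run:
```python
from look import *
# 300: cylinder top is ~20mm below grasp; lying: grasp at rack x = 41.5-22.5-20=-1 mm, y=66
rp=(.5076,.2835,.195); c,s=np.cos(rp[2]),np.sin(rp[2])
def rk(x,y,z): return np.array([rp[0]+x*c-y*s,rp[1]+x*s+y*c,z])
plan(rk(-.001,.066,.036+.10),R_tool(rp[2],np.pi/2-1.047,True))
pair("c5",(235,115,335,215),(225,135,325,235),[])
```

```text
turn [0.8102 0.0121 3.0281] then shift(final axes) [ 0.1145 -0.352   0.1077] | shift(now axes) [-0.0437  0.3536  0.1473] TCP-> [0.418 0.333 0.27 ]
now p [ 0.3358 -0.0419  0.3063] tip/grasp [ 0.4678 -0.0173  0.2287] q [-0.258 -0.668 -1.093  0.144  0.38  -0.234] F [ 0.69 -0.34 -2.42] w 0.031 ff 99.04 t 18.1
```

View pics/c5.png

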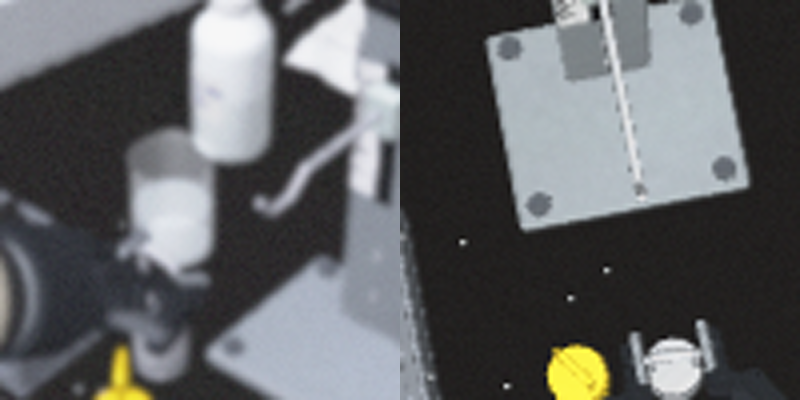

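The top crop shows the weight held upright by the bail at (672,365), clear of the hook. Moving left and up, reducing the tilt, then starting the half roll (the negative way, to stay inside the last joint's range).

{"api": "play_rows", "payload": {"steps": [[0.025,-0.0075,0.02,0,0,0,0],[0.025,-0.0135,0.036,0,0,0,0],[0.025,-0.0155,0.041,0,0,0,0],[0.025,-0.0155,0.041,0,0,0,0],[0.025,-0.0155,0.041,0,0,0,0],[0.025,-0.0155,0.041,0,0,0,0],[0.025,-0.0135,0.036,0,0,0,0],[0.025,-0.0075,0.02,0,0,0,0],[0.025,0,0,0,0,0.1,0],[0.025,0,0,0,0,0.1,0],[0.025,0,0,0,0,0.1,0],[0.025,0,0,0,0,0.1,0],[0.025,0,0,0,0,0.1,0],[0.025,0,0,0,0,0.024,0],[0.025,0,0,0,0,0,-0.07],[0.025,0,0,0,0,0,-0.12],[0.025,0,0,0,0,0,-0.14],[0.025,0,0,0,0,0,-0.14],[0.025,0,0,0,0,0,-0.14],[0.025,0,0,0,0,0,-0.14]]}}

```text
clock: 20.2
ee_pos: [0.3368, 0.2366, 0.3946]
eef_rot: [[-0.493, -0.719, 0.491], [-0.79, 0.606, 0.093], [-0.364, -0.342, -0.866]]
wrist_force: [-0.6, 0.5, -3.7]
width: 0.0311
finger_force: 99.9
```

{"api": "play_rows", "payload": {"steps": [[0.025,0,0,0,0,0,-0.14],[0.025,0,0,0,0,0,-0.14],[0.025,0,0,0,0,0,-0.14],[0.025,0,0,0,0,0,-0.14],[0.025,0,0,0,0,0,-0.14],[0.025,0,0,0,0,0,-0.14],[0.025,0,0,0,0,0,-0.14],[0.025,0,0,0,0,0,-0.14],[0.025,0,0,0,0,0,-0.14],[0.025,0,0,0,0,0,-0.14],[0.025,0,0,0,0,0,-0.14],[0.025,0,0,0,0,0,-0.14],[0.025,0,0,0,0,0,-0.14],[0.025,0,0,0,0,0,-0.14],[0.025,0,0,0,0,0,-0.14],[0.025,0,0,0,0,0,-0.14],[0.025,0,0,0,0,0,-0.11],[0.025,0,0,0,0,0,-0.04],[0.025,0,0,0,0,0,0],[0.025,0,0,0,0,0,0]]}}

```text
clock: 22.2
ee_pos: [0.3365, 0.2363, 0.3945]
eef_rot: [[0.853, 0.182, 0.49], [0.157, -0.983, 0.092], [0.498, -0.001, -0.867]]
wrist_force: [-0.6, -0.4, -2.6]
width: 0.0308
finger_force: 99.8
```

```bash
cat > rackfit.py <<'E'
from look import *
rp=(.5076,.2835,.195); c,s=np.cos(rp[2]),np.sin(rp[2])
def rk(x,y,z): return np.array([rp[0]+x*c-y*s,rp[1]+x*s+y*c,z])
E
python3 - <<'E'
from rackfit import *
plan(rk(-.001,.066,.036+.10),R_tool(rp[2],np.pi/2-1.047,True))
# rack yaw/centre check from edges seen in first top picture: cradle black pieces (dark vs floor grey)
b=load("t0"); g=cv2.cvtColor(b["img"],cv2.COLOR_RGB2GRAY).astype(float)
for x in(-.055,-.04,-.02,-.005):
    ys=np.arange(-.105,.1051,.0005); P=np.array([rk(x,y,.006) for y in ys]); q=proj(b,P)
    v=cv2.remap(g.astype(np.float32),q[:,0].astype(np.float32)[None],q[:,1].astype(np.float32)[None],cv2.INTER_LINEAR)[0]
    d=v<v.max()*.6; e=np.flatnonzero(np.diff(d.astype(int))); print(x,np.round(ys[e]*1000))
for y in(-.033,.033):
    xs=np.arange(-.1,.1,.0005);P=np.array([rk(x,y,.016) for x in xs]);q=proj(b,P)
    v=cv2.remap(g.astype(np.float32),q[:,0].astype(np.float32)[None],q[:,1].astype(np.float32)[None],cv2.INTER_LINEAR)[0]
    d=v<60; print(y,np.round(1000*xs[np.flatnonzero(np.diff(d.astype(int)))]))
E
```

```text
turn [ 0.0046  0.0021 -0.0108] then shift(final axes) [ 0.0231 -0.0792  0.1569] | shift(now axes) [ 0.0225 -0.0801  0.1565] TCP-> [0.418 0.333 0.27 ]
now p [0.3365 0.2363 0.3945] tip/grasp [0.4124 0.2505 0.2602] q [ 0.683 -0.322 -0.529  0.896 -0.24  -2.699] F [-0.63 -0.39 -2.64] w 0.0308 ff 99.81 t 22.2
-0.055 [-77. -57. -11.  10.  55.  78.]
-0.04 [-77. -56. -10.  10.  55.  78.]
-0.02 [-77. -57. -10.  10.  55.  78.]
-0.005 [-77. -56. -10.  11.  55.  78.]
-0.033 [-77.  77.]
0.033 [-78.  78.]
```

The rack frame checks out: the tongues sit at 0 and ±66.5 mm, and the walls are symmetric. Moving above cradle 300, then lowering.

{"api": "play_rows", "payload": {"steps": [[0.025,0,0,0,0.0046,0.002,-0.0108],[0.025,0.0023,-0.008,0.0157,0,0,0],[0.025,0.0046,-0.0158,0.0314,0,0,0],[0.025,0.0046,-0.0158,0.0314,0,0,0],[0.025,0.0046,-0.0158,0.0314,0,0,0],[0.025,0.0046,-0.0158,0.0314,0,0,0],[0.025,0.0024,-0.008,0.0156,0,0,0],[0.025,0,0,0,0,0,0],[0.025,-0.0075,0,0.013,0,0,0],[0.025,-0.0075,0,0.013,0,0,0],[0.025,-0.0075,0,0.013,0,0,0],[0.025,-0.0075,0,0.013,0,0,0],[0.025,-0.005,0,0.0087,0,0,0],[0.025,0,0,0,0,0,0],[0.025,0,0,0,0,0,0]]}}

```text
clock: 23.7
ee_pos: [0.4177, 0.3327, 0.2011]
eef_rot: [[0.849, 0.194, 0.491], [0.168, -0.981, 0.097], [0.5, 0.0, -0.866]]
wrist_force: [0.5, 0.4, -3.5]
width: 0.0309
finger_force: 99.7
```

Run:
```python
from rackfit import *
plan(rk(-.001,.066,.037),R_tool(rp[2],np.pi/2-1.047,True))
pair("c6",(165,120,275,230),(130,175,250,295),[[rk(-.027,.066,.036),rk(.064,.066,.036)],[rk(-.027,.049,.036),rk(.064,.049,.036)]])
```

```text
turn [ 0.     -0.0002  0.0005] then shift(final axes) [-0.0148 -0.0003  0.0259] | shift(now axes) [-0.0148 -0.0003  0.0259] TCP-> [0.418 0.333 0.171]
now p [0.4177 0.3327 0.2011] tip/grasp [0.4938 0.3477 0.0669] q [ 0.731  0.04  -0.673  0.397 -0.258 -2.667] F [ 0.54  0.44 -3.55] w 0.0309 ff 99.72 t 23.7
```

View pics/c6.png

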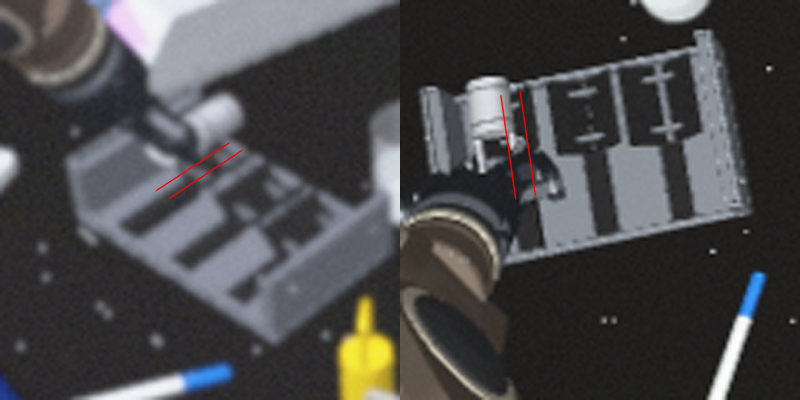

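The scene crop shows the weight lying level over cradle 300. In the top crop its base may be a few mm too far back, so I measure that numerically.

```bash
cat > lie.py <<'E'
from rackfit import *
from fit import MODELS,cyl,UP
from scipy.optimize import minimize
def liefit(r,h,yc,xc,zc,pitch0=0.,cams=("top",),free=("x","y","p","w"),frames=None,pad=8,thr=120):
    """fit lying cylinder centre (rack frame), pitch (bail end up +) and yaw to bright blob; front covered by fingers is ignored"""
    C=cyl(r,h); C[:,2]-=h/2
    fs=frames or [grab_frame(k) for k in cams]; data=[]
    def pts(p):
        x,y,pi,w=p; e3=np.array([-np.cos(pi)*np.cos(w),-np.cos(pi)*np.sin(w),np.sin(pi)]); e2=np.array([-np.sin(w),np.cos(w),0]); e1=np.cross(e2,e3)
        P=C@np.stack([e1,e2,e3])+[x,y,zc]; return np.array([rk(*q) for q in P])
    p0=np.array([xc,yc,pitch0,0.])
    for f in fs:
        q=proj(f,pts(p0)); lo=np.floor(q.min(0)-pad).astype(int);hi=np.ceil(q.max(0)+pad).astype(int)
        im=cv2.resize(np.array(f["img"])[lo[1]:hi[1],lo[0]:hi[0]],None,fx=UP,fy=UP,interpolation=cv2.INTER_CUBIC).astype(int)
        m=((im.min(2)>thr)).astype(np.uint8)*255; m=cv2.morphologyEx(m,cv2.MORPH_OPEN,np.ones((13,13)))
        n,l,st,ce=cv2.connectedComponentsWithStats(m); 
        if n>1: m=(l==1+np.argmax(st[1:,4])).astype(np.uint8)*255
        data.append((f,lo,m))
    def cost(p):
        t=0
        for f,lo,m in data:
            r_=np.zeros_like(m); cv2.fillConvexPoly(r_,cv2.convexHull(np.round(((proj(f,pts(p))+.5-lo)*UP-.5)*16).astype(np.int32)),255,shift=4)
            t+=1-((r_&m)>0).sum()/((r_|m)>0).sum()
        return t/len(data)
    best=None
    sc=np.array([.004,.004,.08,.08])*[k in free for k in("x","y","p","w")]
    k=[i for i in range(4) if sc[i]>0]
    def c2(v): p=p0.copy();p[k]=v; return cost(p)
    S=np.vstack([p0[k]]+[p0[k]+np.eye(len(k))[i]*sc[k[i]] for i in range(len(k))])
    o=minimize(c2,p0[k],method="Nelder-Mead",options=dict(initial_simplex=S,xatol=1e-4,fatol=1e-4,maxiter=300)); p=p0.copy();p[k]=o.x
    print("lie x,y,pitch,yaw",np.round(p,4),"cost",round(o.fun,3),"start cost",round(cost(p0),3))
    return p
E
python3 - <<'E'
from lie import *
f=[grab_frame("top")];g=[grab_frame("scene")]
for thr in(110,140):
    for z in(.067,): 
        liefit(.017,.045,.066,.0415,z,frames=f,free="xy",thr=thr);liefit(.017,.045,.066,.0415,z,frames=f,thr=thr);liefit(.017,.045,.066,.0415,z,frames=g,thr=thr,free="xyp")
E
```

```text
lie x,y,pitch,yaw [0.0465 0.0694 0.     0.    ] cost 0.159 start cost 0.329
lie x,y,pitch,yaw [ 0.0469  0.0692  0.0207 -0.1039] cost 0.154 start cost 0.329
lie x,y,pitch,yaw [0.0562 0.0792 0.5924 0.    ] cost 0.571 start cost 0.702
lie x,y,pitch,yaw [0.0464 0.0682 0.     0.    ] cost 0.269 start cost 0.373
lie x,y,pitch,yaw [ 0.0477  0.0698 -0.1428 -0.0911] cost 0.234 start cost 0.373
lie x,y,pitch,yaw [0.0415 0.066  0.     0.    ] cost 1.0 start cost 1.0
```

The weight is about 5 mm too far back and 2 mm too far left. I correct that and lower slowly.

{"api": "play_rows", "payload": {"steps": [[0.025,-0.0043,0.002,-0.0025,0,0,0],[0.025,0,0,0,0,0,0],[0.025,-0.003,0,0.0052,0,0,0],[0.025,-0.003,0,0.0052,0,0,0],[0.025,-0.003,0,0.0052,0,0,0],[0.025,-0.0025,0,0.0043,0,0,0],[0.025,-0.0015,0,0.0026,0,0,0],[0.025,0,0,0,0,0,0],[0.025,0,0,0,0,0,0]]}}

```text
clock: 24.8
ee_pos: [0.4131, 0.3283, 0.1734]
eef_rot: [[0.85, 0.192, 0.49], [0.168, -0.981, 0.092], [0.499, 0.005, -0.867]]
wrist_force: [1.5, -7.4, -2.1]
width: 0.031
finger_force: 103.2
```

{"api": "play_rows", "payload": {"steps": [[0.025,-0.001,0,0.0017,0,0,0],[0.025,-0.0005,0,0.0009,0,0,0],[0.025,0,0,0,0,0,0],[0.025,0,0,0,0,0,0]]}}

```text
clock: 25.2
ee_pos: [0.4143, 0.3286, 0.1724]
eef_rot: [[0.848, 0.19, 0.495], [0.166, -0.982, 0.092], [0.503, 0.004, -0.864]]
wrist_force: [2.9, -11.3, 5.4]
width: 0.0306
finger_force: 106.6
```

{"api": "play_rows", "payload": {"steps": [[0.025,0,0.0015,0,0,0,0],[0.025,0,0,0,0,0,0],[0.025,0,0,0,0,0,0]]}}

```text
clock: 25.5
ee_pos: [0.4143, 0.3281, 0.1725]
eef_rot: [[0.848, 0.192, 0.493], [0.167, -0.981, 0.095], [0.503, 0.001, -0.865]]
wrist_force: [1.1, -7.1, 5.2]
width: 0.0308
finger_force: 105.9
```

Run:
```python
from lie import *
plan(rk(-.006,.064,.037),R_tool(rp[2],np.pi/2-1.047,True))
f=[grab_frame("top")]
for thr in(110,130): liefit(.017,.045,.066,.0415,.037,frames=f,free="xy",thr=thr);liefit(.017,.045,.066,.0415,.037,frames=f,thr=thr)
```

```text
turn [ 0.002  -0.0028 -0.0005] then shift(final axes) [-0.0012 -0.0022  0.0008] | shift(now axes) [-0.0012 -0.0022  0.0007] TCP-> [0.413 0.33  0.171]
now p [0.4143 0.3281 0.1725] tip/grasp [0.4908 0.3429 0.0385] q [ 0.729  0.063 -0.723  0.322 -0.261 -2.668] F [ 1.05 -7.14  5.17] w 0.0308 ff 105.88 t 25.5
lie x,y,pitch,yaw [0.0445 0.0626 0.     0.    ] cost 0.117 start cost 0.218
lie x,y,pitch,yaw [ 0.0446  0.0625  0.0401 -0.013 ] cost 0.12 start cost 0.218
lie x,y,pitch,yaw [0.0433 0.0646 0.     0.    ] cost 0.205 start cost 0.247
lie x,y,pitch,yaw [ 0.0439  0.065  -0.1174  0.0128] cost 0.184 start cost 0.247
```

{"api": "play_rows", "payload": {"steps": [[0.036,0,0,0,0,0,0],[0.04,0,0,0,0,0,0],[0.043,0,0,0,0,0,0],[0.043,0,0,0,0,0,0],[0.043,0,0,0,0,0,0]], "grip_force": 20}}

```text
clock: 26.05
ee_pos: [0.4149, 0.3247, 0.1726]
eef_rot: [[0.848, 0.185, 0.497], [0.165, -0.983, 0.084], [0.504, 0.01, -0.863]]
wrist_force: [1.2, -29.8, 17.7]
width: 0.0428
finger_force: 0.4
```

{"api": "play_rows", "payload": {"steps": [[0.043,0,0,-0.005,0,0,0],[0.043,0,0,-0.01,0,0,0],[0.043,0,0,-0.02,0,0,0],[0.043,0,0,-0.03,0,0,0],[0.043,0,0,-0.04,0,0,0],[0.056,0,0,-0.04,0,0,0],[0.056,0,0,-0.04,0,0,0],[0.056,0,0,0,0,0,0]]}}

```text
clock: 26.85
ee_pos: [0.3221, 0.3115, 0.3379]
eef_rot: [[0.846, 0.196, 0.496], [0.166, -0.981, 0.105], [0.507, -0.006, -0.862]]
wrist_force: [0.7, 1.4, 1.3]
width: 0.0558
finger_force: 0.0
```

Run:
```python
from lie import *
plan((.4415,-.033,.24),R_tool(.36,0))
f=[grab_frame("top")]
for thr in(110,130): liefit(.017,.045,.066,.0415,.036,frames=f,thr=thr)
g=[grab_frame("scene")]; liefit(.017,.045,.066,.0415,.036,frames=g,free="xyp",thr=110)
print("bail end dark?")
np.savez("pics/t6.npz",**{k:np.array(f[0][k]) for k in("img","K","dist_coeffs","pose")});np.savez("pics/s6.npz",**{k:np.array(g[0][k]) for k in("img","K","dist_coeffs","pose")})
```

```text
turn [-0.7837 -0.0551  2.8781] then shift(final axes) [ 0.0096 -0.3645 -0.0571] | shift(now axes) [ 0.0726  0.3609 -0.026 ] TCP-> [ 0.442 -0.033  0.395]
now p [0.3221 0.3115 0.3379] tip/grasp [0.3989 0.3277 0.2043] q [ 0.852 -0.221 -0.581  0.771 -0.309 -2.555] F [0.68 1.45 1.29] w 0.0558 ff 0.0 t 26.85
lie x,y,pitch,yaw [ 0.0425  0.0661 -0.0047 -0.0143] cost 0.107 start cost 0.135
lie x,y,pitch,yaw [ 0.0427  0.0678 -0.041   0.012 ] cost 0.192 start cost 0.208
lie x,y,pitch,yaw [ 0.0408  0.0696 -0.0223  0.    ] cost 0.382 start cost 0.419
bail end dark?
```

The 300 g weight lies in its cradle at rack x≈42, y≈66 mm, level. Now the 500 g: tool vertical, unroll, and across to it.

{"api": "play_rows", "payload": {"steps": [[0.056,0,0,0,0,-0.1,0],[0.056,0,0,0,0,-0.14,0],[0.056,0,0,0,0,-0.14,0],[0.056,0,0,0,0,-0.144,0],[0.056,0,0,0,0,0,0.1],[0.056,0,0,0,0,0,0.148],[0.056,0,0,0,0,0,0.148],[0.056,0,0,0,0,0,0.148],[0.056,0,0,0,0,0,0.148],[0.056,0,0,0,0,0,0.148],[0.056,0,0,0,0,0,0.148],[0.056,0,0,0,0,0,0.148],[0.056,0,0,0,0,0,0.148],[0.056,0,0,0,0,0,0.148],[0.056,0,0,0,0,0,0.148],[0.056,0,0,0,0,0,0.148],[0.056,0,0,0,0,0,0.148],[0.056,0,0,0,0,0,0.148],[0.056,0,0,0,0,0,0.148],[0.056,0,0,0,0,0,0.148]]}}

```text
clock: 28.95
ee_pos: [0.3229, 0.3104, 0.3299]
eef_rot: [[-0.531, -0.847, -0.003], [-0.847, 0.531, -0.002], [0.003, 0.001, -1.0]]
wrist_force: [1.1, 0.2, -0.6]
width: 0.0561
finger_force: 0.0
```

{"api": "play_rows", "payload": {"steps": [[0.056,0,0,0,0,0,0.148],[0.056,0,0,0,0,0,0.148],[0.056,0,0,0,0,0,0.148],[0.056,0,0,0,0,0,0.148],[0.056,0,0,0,0,0,0.065],[0.056,0,0,0,0,0,0],[0.056,0,0,0,0,0,0]]}}

```text
clock: 29.65
ee_pos: [0.3228, 0.3104, 0.3305]
eef_rot: [[-0.935, -0.354, -0.002], [-0.354, 0.935, -0.002], [0.003, -0.001, -1.0]]
wrist_force: [0.5, -0.1, 0.7]
width: 0.0562
finger_force: 0.0
```

Run:
```python
from plan import *
plan((.4415,-.033,.24),R_tool(.36,0))
```

```text
turn [-0.001  -0.0026  0.0016] then shift(final axes) [ 0.0099 -0.3632 -0.0645] | shift(now axes) [ 0.0106 -0.3632 -0.0641] TCP-> [ 0.442 -0.033  0.395]
now p [0.3228 0.3104 0.3305] tip/grasp [0.3225 0.3101 0.1755] q [ 0.766 -0.007 -0.344  1.237  0.     0.404] F [ 0.53 -0.12  0.65] w 0.0562 ff 0.0 t 29.65
```

{"api": "play_rows", "payload": {"steps": [[0.06,0,-0.015,-0.02,0,0,0],[0.06,0.001,-0.03,-0.022,0,0,0],[0.06,0.001,-0.04,-0.022,0,0,0],[0.06,0.001,-0.044,0,0,0,0],[0.06,0.001,-0.044,0,0,0,0],[0.06,0.001,-0.044,0,0,0,0],[0.06,0.001,-0.044,0,0,0,0],[0.06,0.001,-0.044,0,0,0,0],[0.06,0.001,-0.035,0,0,0,0],[0.06,0.001,-0.0232,0,0,0,0],[0.06,0.001,0,0,0,0,0],[0.06,0,0,0,0,0,0]]}}

```text
clock: 30.85
ee_pos: [0.4413, -0.0334, 0.3953]
eef_rot: [[-0.936, -0.352, -0.002], [-0.352, 0.936, -0.0], [0.002, 0.0, -1.0]]
wrist_force: [-0.6, 0.5, -1.0]
width: 0.06
finger_force: 0.0
```

Run:
```python
from plan import *
plan((.4415,-.033,.077),R_tool(.36,0))
```

```text
turn [ 0.0003 -0.0018 -0.0005] then shift(final axes) [-0.0003  0.0003  0.1633] | shift(now axes) [-0.0006  0.0002  0.1633] TCP-> [ 0.442 -0.033  0.232]
now p [ 0.4413 -0.0334  0.3953] tip/grasp [ 0.4411 -0.0334  0.2403] q [-0.075 -0.029 -0.223  1.378 -0.    -0.435] F [-0.63  0.48 -0.96] w 0.06 ff 0.0 t 30.85
```

{"api": "play_rows", "payload": {"steps": [[0.06,0,0,0.03,0,0,0],[0.06,0,0,0.035,0,0,0],[0.06,0,0,0.035,0,0,0],[0.06,0,0,0.03,0,0,0],[0.06,0,0,0.02,0,0,0],[0.06,0,0,0.0133,0,0,0],[0.06,0,0,0,0,0,0],[0.025,0,0,0,0,0,0],[0.025,0,0,0,0,0,0],[0.025,0,0,0,0,0,0],[0.025,0,0,0,0,0,0],[0.025,0,0,0,0,0,0]], "grip_force": 70}}

```text
clock: 32.05
ee_pos: [0.4416, -0.0329, 0.2338]
eef_rot: [[-0.936, -0.353, 0.001], [-0.353, 0.936, 0.0], [-0.001, -0.0, -1.0]]
wrist_force: [-2.1, 1.8, 6.0]
width: 0.032
finger_force: 69.1
```

Run:
```python
from plan import *
plan((.586-.060*np.cos(.185),.005-.060*np.sin(.185),.222),R_tool(.185,0))
```

```text
turn [-1.000e-04  1.300e-03  1.753e-01] then shift(final axes) [-0.0889  0.0107 -0.1432] | shift(now axes) [-0.0896 -0.005  -0.1431] TCP-> [ 0.527 -0.006  0.377]
now p [ 0.4416 -0.0329  0.2338] tip/grasp [ 0.4418 -0.0329  0.0788] q [-0.074  0.032 -0.524  1.014  0.    -0.435] F [-2.13  1.84  5.99] w 0.032 ff 69.14 t 32.05
```

{"api": "play_rows", "payload": {"steps": [[0.025,0,0,-0.015,0,0,0],[0.025,0,0,-0.02,0,0,0],[0.025,0,0,-0.03,0,0,0],[0.025,0,0,-0.03,0,0,0],[0.025,0,0,-0.03,0,0,0],[0.025,0,0,-0.015,0,0,0],[0.025,0,0,-0.0062,0,0,0.087],[0.025,0,0,0,0,0,0.088],[0.025,-0.01,0.001,0,0,0,0],[0.025,-0.015,0.002,0,0,0,0],[0.025,-0.018,0.0025,0,0,0,0],[0.025,-0.018,0.0025,0,0,0,0],[0.025,-0.015,0.0015,0,0,0,0],[0.025,-0.0129,0.001,0,0,0,0],[0.025,0,0,0,0,0,0],[0.025,0,0,0,0,0,0]]}}

```text
clock: 33.65
ee_pos: [0.527, -0.0063, 0.3781]
eef_rot: [[-0.983, -0.185, -0.002], [-0.185, 0.983, -0.001], [0.002, -0.001, -1.0]]
wrist_force: [-0.5, -0.5, -4.3]
width: 0.0321
finger_force: 69.9
```

Run:
```python
from plan import *
plan((.586,.005,.224),R_tool(.185,0))
```

```text
turn [-0.0006 -0.0022  0.0006] then shift(final axes) [-0.06    0.0002 -0.0009] | shift(now axes) [-0.06    0.0002 -0.001 ] TCP-> [0.586 0.005 0.379]
now p [ 0.527  -0.0063  0.3781] tip/grasp [ 0.5267 -0.0064  0.2231] q [-1.20e-02  1.32e-01 -9.10e-02  1.35e+00 -1.00e-03 -1.97e-01] F [-0.53 -0.55 -4.3 ] w 0.0321 ff 69.86 t 33.65
```

{"api": "play_rows", "payload": {"steps": [[0.025,-0.01,0,-0.001,0,0,0],[0.025,-0.015,0,0,0,0,0],[0.025,-0.015,0,0,0,0,0],[0.025,-0.012,0,0,0,0,0],[0.025,-0.008,0,0,0,0,0],[0.025,0,0,0,0,0,0],[0.025,0,0,0,0,0,0],[0.025,0,0,0.006,0,0,0],[0.025,0,0,0.006,0,0,0],[0.025,0,0,0.006,0,0,0],[0.025,0,0,0.003,0,0,0],[0.025,0,0,0.003,0,0,0],[0.025,0,0,0.003,0,0,0],[0.025,0,0,0.003,0,0,0],[0.025,0,0,0.003,0,0,0],[0.025,0,0,0.003,0,0,0],[0.025,0,0,0,0,0,0],[0.025,0,0,0,0,0,0],[0.025,0,0,0,0,0,0]]}}

```text
clock: 35.55
ee_pos: [0.5857, 0.0047, 0.3438]
eef_rot: [[-0.983, -0.184, -0.0], [-0.184, 0.983, -0.001], [0.001, -0.001, -1.0]]
wrist_force: [-1.4, -0.7, -2.3]
width: 0.0318
finger_force: 69.9
```

{"api": "play_rows", "payload": {"steps": [[0.025,0,0,0.003,0,0,0],[0.025,0,0,0.003,0,0,0],[0.025,0,0,0.002,0,0,0],[0.025,0,0,0,0,0,0],[0.025,0,0,0,0,0,0],[0.025,0,0,0,0,0,0]]}}

```text
clock: 36.15
ee_pos: [0.5858, 0.0046, 0.3358]
eef_rot: [[-0.983, -0.184, -0.0], [-0.184, 0.983, -0.001], [0.0, -0.001, -1.0]]
wrist_force: [-0.1, 0.6, -1.5]
width: 0.0316
finger_force: 69.9
```

{"api": "play_rows", "payload": {"steps": [[0.025,0,0,0.0015,0,0,0],[0.025,0,0,0,0,0,0],[0.025,0,0,0,0,0,0],[0.036,0,0,0,0,0,0],[0.04,0,0,0,0,0,0],[0.045,0,0,0,0,0,0],[0.05,0,0,0,0,0,0],[0.056,0,0,0,0,0,0],[0.056,0,0,0,0,0,0],[0.056,0,0,-0.005,0,0,0],[0.056,0,0,-0.01,0,0,0],[0.056,0,0,-0.02,0,0,0],[0.056,0,0,-0.03,0,0,0],[0.056,0,0,-0.03,0,0,0],[0.056,0.02,0,-0.025,0,0,0],[0.056,0.03,0,0,0,0,0],[0.056,0.03,0,0,0,0,0],[0.056,0.03,0,0,0,0,0],[0.056,0.03,0,0,0,0,0]], "grip_force": 20}}

```text
clock: 38.05
ee_pos: [0.4469, -0.0212, 0.4552]
eef_rot: [[-0.983, -0.184, 0.001], [-0.184, 0.983, -0.001], [-0.0, -0.001, -1.0]]
wrist_force: [0.3, 0.7, 0.2]
width: 0.0556
finger_force: 0.0
```

{"api": "play_rows", "payload": {"steps": [[0.056,0,0,0,0,-0.1307,0],[0.056,0,0,0,0,-0.1307,0],[0.056,0,0,0,0,-0.1307,0],[0.056,0,0,0,0,-0.1307,0],[0.056,0,0,0,0,-0.1307,0],[0.056,0,0,0,0,-0.1307,0],[0.056,0,0,0,0,-0.1307,0],[0.056,0,0,0,0,-0.1307,0],[0.056,0.03,0,0,0,0,0],[0.056,0.035,0,0,0,0,0],[0.056,0.035,0,0,0,0,0],[0.056,0.035,0,0,0,0,0],[0.056,0.0308,0,0,0,0,0],[0.056,0,0,0,0,0,0],[0.056,0,0,0,0,0,0],[0.056,0,0,0,0,0,0],[0.056,0,0,0,0,0,0],[0.056,0,0,0,0,0,0],[0.056,0,0,0,0,0,0],[0.056,0,0,0,0,0,0]]}}

```text
clock: 40.05
ee_pos: [0.3666, -0.0364, 0.3111]
eef_rot: [[-0.493, -0.184, 0.85], [-0.093, 0.983, 0.159], [-0.865, -0.001, -0.502]]
wrist_force: [0.4, -0.4, -0.2]
width: 0.056
finger_force: 0.0
```

{"api": "play_rows", "payload": {"steps": [[0.056,0,0,0,0,0,0],[0.056,0,0,0,0,0,0],[0.056,0,0,0,0,0,0],[0.056,0,0,0,0,0,0],[0.056,0,0,0,0,0,0],[0.056,0,0,0,0,0,0],[0.056,0,0,0,0,0,0],[0.056,0,0,0,0,0,0],[0.056,0,0,0,0,0,0],[0.056,0,0,0,0,0,0],[0.056,0,0,0,0,0,0],[0.056,0,0,0,0,0,0],[0.056,0,0,0,0,0,0],[0.056,0,0,0,0,0,0],[0.056,0,0,0,0,0,0],[0.056,0,0,0,0,0,0],[0.056,0,0,0,0,0,0],[0.056,0,0,0,0,0,0],[0.056,0,0,0,0,0,0],[0.056,0,0,0,0,0,0]]}}

```text
clock: 42.05
ee_pos: [0.3664, -0.0364, 0.3108]
eef_rot: [[-0.493, -0.184, 0.85], [-0.093, 0.983, 0.159], [-0.865, -0.001, -0.502]]
wrist_force: [-0.6, -0.1, 0.5]
width: 0.056
finger_force: 0.0
```

Run:
```python
from still import *
still((290,160,316,208),12); plan((.586,.005,.195-.019),R_tool(.185,1.047))
f=shot("scene","s9")
# body fit of the hanging weight: compare rendered mask with bright blob at several x,y,z
from fit import *
H=MODELS["w500"]
best=[]
for dz in(-.008,-.004,0,.004,.008):
    z=.195-.095+dz
    M=[h+[0,0,z] for h in H[:1]]
    p=np.array([.586,.005,.185]);roi=(285,155,325,215)
    im=cv2.resize(f["img"][155:215,285:325],None,fx=4,fy=4,interpolation=cv2.INTER_CUBIC).astype(int)
    m=(im.min(2)>0)
    r=render(f,M,p,roi); e=cv2.Canny(r,50,150)>0
    g=cv2.cvtColor(im.clip(0,255).astype(np.uint8),cv2.COLOR_RGB2GRAY); gr=np.hypot(cv2.Sobel(g,cv2.CV_32F,1,0),cv2.Sobel(g,cv2.CV_32F,0,1))
    out=[]
    for dx in range(-3,4): 
        sh=np.roll(e,dx*2,1); out.append(round(float(gr[sh].mean()),1))
    print(dz,out)
```

```text
shift px vs first [(np.float64(0.521), np.float64(0.028)), (np.float64(0.522), np.float64(0.029)), (np.float64(0.501), np.float64(0.036)), (np.float64(0.516), np.float64(0.017)), (np.float64(0.526), np.float64(0.018)), (np.float64(0.495), np.float64(0.028)), (np.float64(0.502), np.float64(0.015)), (np.float64(0.519), np.float64(0.032)), (np.float64(0.484), np.float64(0.042)), (np.float64(0.509), np.float64(0.037)), (np.float64(0.495), np.float64(0.03))]
turn [-0.0003 -0.0023  0.0006] then shift(final axes) [0.0049 0.0003 0.106 ] | shift(now axes) [0.0047 0.0004 0.106 ] TCP-> [ 0.454 -0.02   0.254]
now p [ 0.3664 -0.0364  0.3108] tip/grasp [ 0.4981 -0.0118  0.233 ] q [-0.209 -0.589 -1.061  0.089  0.339 -0.207] F [ 0.37  0.99 -0.55] w 0.0561 ff 0.0 t 42.65
-0.008 [32.9, 38.5, 41.2, 40.7, 35.5, 28.5, 21.9]
-0.004 [35.9, 43.1, 48.6, 49.6, 45.5, 38.1, 31.4]
0 [38.8, 45.6, 52.4, 54.5, 52.2, 44.7, 37.2]
0.004 [33.6, 40.5, 47.8, 50.8, 49.1, 42.4, 35.6]
0.008 [32.4, 39.7, 46.5, 48.9, 47.6, 40.8, 34.1]
```

The weight hangs at rest at the expected height (0.195 saddle). A little more waiting, then the tilted regrip.

{"api": "play_rows", "payload": {"steps": [[0.056,0,0,0,0,-0.002,0],[0.056,0,0,0,0,0,0],[0.056,0,0,0,0,0,0],[0.056,0,0,0,0,0,0],[0.056,0,0,0,0,0,0],[0.056,0,0,0,0,0,0],[0.056,0,0,0,0,0,0],[0.056,0,0,0,0,0,0],[0.056,0,0,0,0,0,0],[0.056,0,0,0,0,0,0],[0.056,0,0,0,0,0,0],[0.056,0.003,0,0.015,0,0,0],[0.056,0,0,0.02,0,0,0],[0.056,0,0,0.02,0,0,0],[0.056,0,0,0.02,0,0,0],[0.056,0,0,0.015,0,0,0],[0.056,0,0,0.015,0,0,0],[0.056,0,0,0,0,0,0],[0.056,0,0,0,0,0,0]]}}

```text
clock: 44.6
ee_pos: [0.4541, -0.02, 0.2553]
eef_rot: [[-0.493, -0.184, 0.85], [-0.093, 0.983, 0.159], [-0.865, -0.0, -0.502]]
wrist_force: [-0.3, -0.0, -0.1]
width: 0.0562
finger_force: 0.0
```

Run:
```python
from plan import *
plan((.586,.005,.178),R_tool(.185,1.047))
```

```text
turn [ 0.0001 -0.0016  0.0004] then shift(final axes) [-0.0002  0.0003 -0.0001] | shift(now axes) [-0.0002  0.0003 -0.0001] TCP-> [ 0.454 -0.02   0.256]
now p [ 0.4541 -0.02    0.2553] tip/grasp [0.5859 0.0047 0.1775] q [-0.112 -0.29  -1.066 -0.231  0.256 -0.153] F [-0.34 -0.03 -0.11] w 0.0562 ff 0.0 t 44.6
```

{"api": "play_rows", "payload": {"steps": [[0.025,0,0,0,0,0,0],[0.025,0,0,0,0,0,0],[0.025,0,0,0,0,0,0],[0.025,0,0,0,0,0,0],[0.025,0,0,0,0,0,0],[0.025,0,0,0,0,0,0],[0.025,0,0,0,0,0,0]], "grip_force": 120}}

```text
clock: 45.3
ee_pos: [0.4543, -0.0201, 0.2558]
eef_rot: [[-0.492, -0.184, 0.851], [-0.093, 0.983, 0.159], [-0.866, -0.001, -0.5]]
wrist_force: [1.2, -0.8, 1.0]
width: 0.0305
finger_force: 118.6
```

{"api": "play_rows", "payload": {"steps": [[0.025,-0.0053,0,-0.003,0,0,0],[0.025,-0.0053,0,-0.003,0,0,0],[0.025,-0.0053,0,-0.003,0,0,0],[0.025,-0.0053,0,-0.003,0,0,0],[0.025,-0.0053,0,-0.003,0,0,0],[0.025,-0.0053,0,-0.003,0,0,0],[0.025,-0.0053,0,-0.003,0,0,0],[0.025,-0.0053,0,-0.003,0,0,0],[0.025,0,0,0,0,0,0],[0.025,0.006,0,-0.0103,0,0,0],[0.025,0.01,0,-0.0173,0,0,0],[0.025,0.01,0,-0.0173,0,0,0],[0.025,0.01,0,-0.0173,0,0,0],[0.025,0.01,0,-0.0173,0,0,0],[0.025,0.01,0,-0.0173,0,0,0],[0.025,0.005,0,-0.0086,0,0,0],[0.025,0,0,0,0,0,0],[0.025,0,0,0,0,0,0]]}}

```text
clock: 47.1
ee_pos: [0.3351, -0.0424, 0.3047]
eef_rot: [[-0.491, -0.184, 0.852], [-0.093, 0.983, 0.158], [-0.866, -0.001, -0.499]]
wrist_force: [0.1, -1.0, -4.3]
width: 0.0299
finger_force: 119.4
```

{"api": "play_rows", "payload": {"steps": [[0.025,-0.0075,0.02,0,0,0,0],[0.025,-0.0135,0.036,0,0,0,0],[0.025,-0.0155,0.041,0,0,0,0],[0.025,-0.0155,0.041,0,0,0,0],[0.025,-0.0155,0.041,0,0,0,0],[0.025,-0.0155,0.041,0,0,0,0],[0.025,-0.0135,0.036,0,0,0,0],[0.025,-0.0075,0.02,0,0,0,0],[0.025,0,0,0,0,0.1,0],[0.025,0,0,0,0,0.1,0],[0.025,0,0,0,0,0.1,0],[0.025,0,0,0,0,0.1,0],[0.025,0,0,0,0,0.1,0],[0.025,0,0,0,0,0.024,0],[0.025,0,0,0,0,0,-0.07],[0.025,0,0,0,0,0,-0.12],[0.025,0,0,0,0,0,-0.14],[0.025,0,0,0,0,0,-0.14],[0.025,0,0,0,0,0,-0.14],[0.025,0,0,0,0,0,-0.14]]}}

```text
clock: 49.1
ee_pos: [0.3361, 0.2359, 0.3929]
eef_rot: [[-0.492, -0.718, 0.492], [-0.79, 0.606, 0.093], [-0.365, -0.343, -0.866]]
wrist_force: [-0.4, 0.5, -5.7]
width: 0.0299
finger_force: 120.6
```

{"api": "play_rows", "payload": {"steps": [[0.025,0,0,0,0,0,-0.14],[0.025,0,0,0,0,0,-0.14],[0.025,0,0,0,0,0,-0.14],[0.025,0,0,0,0,0,-0.14],[0.025,0,0,0,0,0,-0.14],[0.025,0,0,0,0,0,-0.14],[0.025,0,0,0,0,0,-0.14],[0.025,0,0,0,0,0,-0.14],[0.025,0,0,0,0,0,-0.14],[0.025,0,0,0,0,0,-0.14],[0.025,0,0,0,0,0,-0.14],[0.025,0,0,0,0,0,-0.14],[0.025,0,0,0,0,0,-0.14],[0.025,0,0,0,0,0,-0.14],[0.025,0,0,0,0,0,-0.14],[0.025,0,0,0,0,0,-0.14],[0.025,0,0,0,0,0,-0.11],[0.025,0,0,0,0,0,-0.04],[0.025,0,0,0,0,0,0],[0.025,0,0,0,0,0,0]]}}

```text
clock: 51.1
ee_pos: [0.3358, 0.2355, 0.3927]
eef_rot: [[0.852, 0.182, 0.491], [0.158, -0.983, 0.092], [0.499, -0.001, -0.866]]
wrist_force: [0.3, -0.4, -4.3]
width: 0.0302
finger_force: 121.0
```

Run:
```python
from rackfit import *
# 500: grasp ~23 above cyl top: x=36.5-27.5-23=-14, minus 5 as found with the 300
plan(rk(-.018,.0,.036+.045),R_tool(rp[2],np.pi/2-1.047,True))
```

```text
turn [ 0.005   0.0009 -0.0105] then shift(final axes) [-0.0175 -0.0138  0.1949] | shift(now axes) [-0.0175 -0.0146  0.1948] TCP-> [0.414 0.265 0.215]
now p [0.3358 0.2355 0.3927] tip/grasp [0.4119 0.2498 0.2584] q [ 0.683 -0.325 -0.535  0.891 -0.241 -2.7  ] F [ 0.28 -0.43 -4.3 ] w 0.0302 ff 120.96 t 51.1
```

{"api": "play_rows", "payload": {"steps": [[0.025,0,0,0,0.005,0.0009,-0.0105],[0.025,-0.0015,-0.0012,0.015,0,0,0],[0.025,-0.003,-0.0024,0.033,0,0,0],[0.025,-0.004,-0.0031,0.044,0,0,0],[0.025,-0.004,-0.0031,0.044,0,0,0],[0.025,-0.003,-0.0024,0.034,0,0,0],[0.025,-0.002,-0.0016,0.0249,0,0,0],[0.025,0,0,0,0,0,0],[0.025,0,0,0,0,0,0]]}}

```text
clock: 52.0
ee_pos: [0.4136, 0.2644, 0.2153]
eef_rot: [[0.85, 0.194, 0.489], [0.169, -0.981, 0.096], [0.499, 0.001, -0.867]]
wrist_force: [0.1, -0.1, -4.3]
width: 0.0302
finger_force: 120.4
```

Run:
```python
from lie import *
plan(rk(-.018,.0,.037),R_tool(rp[2],np.pi/2-1.047,True))
f=[grab_frame("top")]
for thr in(100,120,140): liefit(.020,.055,0,.0365,.081,frames=f,free="xy",thr=thr);liefit(.020,.055,0,.0365,.081,frames=f,thr=thr)
pair("c7",(165,120,275,230),(130,175,250,295),[])
```

```text
turn [0.0011 0.0017 0.0008] then shift(final axes) [-0.0217 -0.0005  0.0383] | shift(now axes) [-0.0216 -0.0006  0.0384] TCP-> [0.414 0.265 0.171]
now p [0.4136 0.2644 0.2153] tip/grasp [0.4895 0.2792 0.0809] q [ 0.62  -0.066 -0.745  0.41  -0.208 -2.768] F [ 0.08 -0.14 -4.31] w 0.0302 ff 120.42 t 52.0
lie x,y,pitch,yaw [0.0336 0.0021 0.     0.    ] cost 0.224 start cost 0.286
lie x,y,pitch,yaw [0.033  0.0021 0.0631 0.035 ] cost 0.22 start cost 0.286
lie x,y,pitch,yaw [0.0335 0.0027 0.     0.    ] cost 0.156 start cost 0.245
lie x,y,pitch,yaw [ 0.0325  0.0023  0.089  -0.0473] cost 0.149 start cost 0.245
lie x,y,pitch,yaw [0.0344 0.0031 0.     0.    ] cost 0.228 start cost 0.261
lie x,y,pitch,yaw [ 0.0348  0.0025 -0.0758 -0.0627] cost 0.207 start cost 0.261
```

View pics/c7.png

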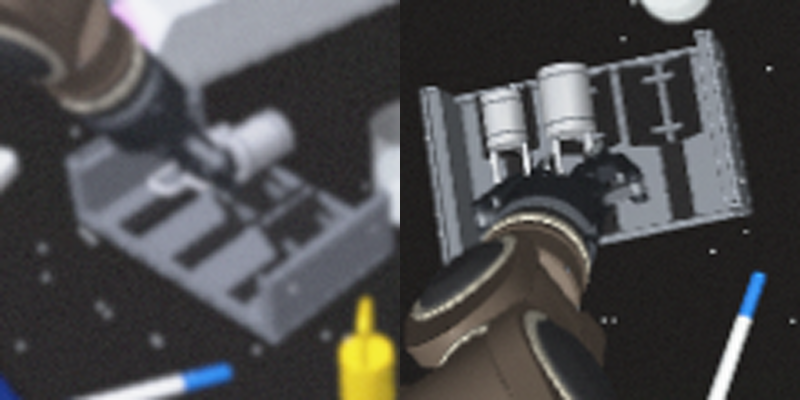

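The top crop shows the 300 g lying in place at (503,120) with its bail to the front, and the 500 g level above cradle 500 at (565,105). It is about 2 mm off, so I nudge it and lower.

{"api": "play_rows", "payload": {"steps": [[0.025,0.0013,0.002,0.0008,0,0,0],[0.025,-0.003,0,0.0052,0,0,0],[0.025,-0.0045,0,0.0078,0,0,0],[0.025,-0.0045,0,0.0078,0,0,0],[0.025,-0.0035,0,0.006,0,0,0],[0.025,-0.0025,0,0.0043,0,0,0],[0.025,-0.0015,0,0.0026,0,0,0],[0.025,0,0,0,0,0,0],[0.025,0,0,0,0,0,0]]}}

```text
clock: 53.05
ee_pos: [0.4156, 0.2628, 0.1765]
eef_rot: [[0.85, 0.194, 0.49], [0.168, -0.981, 0.096], [0.5, 0.001, -0.866]]
wrist_force: [0.1, -0.1, -4.7]
width: 0.0304
finger_force: 120.5
```

{"api": "play_rows", "payload": {"steps": [[0.025,-0.001,0,0.0017,0,0,0],[0.025,-0.0005,0,0.0009,0,0,0],[0.025,0,0,0,0,0,0],[0.025,0,0,0,0,0,0]]}}

```text
clock: 53.45
ee_pos: [0.4156, 0.2628, 0.1736]
eef_rot: [[0.85, 0.194, 0.49], [0.168, -0.981, 0.097], [0.5, 0.001, -0.866]]
wrist_force: [0.1, -0.6, -4.8]
width: 0.0301
finger_force: 120.3
```

{"api": "play_rows", "payload": {"steps": [[0.025,-0.0005,0,0.0009,0,0,0],[0.025,-0.0005,0,0.0009,0,0,0],[0.025,-0.0005,0,0.0009,0,0,0],[0.025,0,0,0,0,0,0],[0.025,0,0,0,0,0,0]]}}

```text
clock: 53.95
ee_pos: [0.4159, 0.2632, 0.171]
eef_rot: [[0.849, 0.195, 0.491], [0.168, -0.981, 0.098], [0.501, -0.0, -0.866]]
wrist_force: [-0.8, 3.5, -0.6]
width: 0.0299
finger_force: 120.0
```

Contact with the cradle. I release with a small opening and withdraw.

{"api": "play_rows", "payload": {"steps": [[0.034,0,0,0,0,0,0],[0.037,0,0,0,0,0,0],[0.04,0,0,0,0,0,0],[0.04,0,0,0,0,0,0],[0.04,0,0,0,0,0,0]], "grip_force": 20}}

```text
clock: 54.45
ee_pos: [0.4155, 0.2626, 0.1703]
eef_rot: [[0.85, 0.194, 0.49], [0.168, -0.981, 0.096], [0.5, 0.001, -0.866]]
wrist_force: [-0.6, -0.1, -0.9]
width: 0.0398
finger_force: 0.0
```

{"api": "play_rows", "payload": {"steps": [[0.04,0,0,-0.005,0,0,0],[0.04,0,0,-0.01,0,0,0],[0.04,0,0,-0.02,0,0,0],[0.04,0,0,-0.03,0,0,0],[0.04,0,0,-0.04,0,0,0],[0.056,0,0,-0.04,0,0,0],[0.056,0,0,-0.04,0,0,0],[0.056,0,0,0,0,0,0]]}}

```text
clock: 55.25
ee_pos: [0.3239, 0.2451, 0.3369]
eef_rot: [[0.846, 0.195, 0.496], [0.166, -0.981, 0.102], [0.507, -0.004, -0.862]]
wrist_force: [0.7, 0.5, 0.5]
width: 0.0562
finger_force: 0.0
```

Run:
```python
from lie import *
from fit import fit
f=[grab_frame("top")]
for thr in(110,130): liefit(.020,.055,0,.0365,.036,frames=f,thr=thr);liefit(.017,.045,.066,.0415,.036,frames=f,thr=thr)
g=grab_frame("scene")
for nm,v in(("top",[(f[0],12)]),("both",[(g,10),(f[0],10)])):
    x,c=fit("cover",v,(.476,-.369,.045),kind="fill");print("cover",nm,np.round(x,4),round(c,3))
plan((x[0],x[1],.18),R_tool(x[2]-np.pi/2,0))
```

```text
lie x,y,pitch,yaw [ 0.0379 -0.      0.0307 -0.0119] cost 0.088 start cost 0.112
lie x,y,pitch,yaw [ 0.0424  0.0662  0.0013 -0.0015] cost 0.109 start cost 0.134
lie x,y,pitch,yaw [ 0.0381  0.0014 -0.0759  0.0364] cost 0.178 start cost 0.201
lie x,y,pitch,yaw [ 0.0426  0.0681 -0.0592 -0.0398] cost 0.195 start cost 0.216
cover top [ 0.5178 -0.3626  0.041 ] 0.005
cover both [ 0.5181 -0.3625  0.0453] 0.018
turn [ 0.3722 -0.4346 -1.385 ] then shift(final axes) [-0.6156  0.1661 -0.0026] | shift(now axes) [0.0637 0.6335 0.0332] TCP-> [ 0.518 -0.363  0.335]
now p [0.3243 0.2449 0.3324] tip/grasp [0.4007 0.2602 0.1983] q [ 0.722 -0.318 -0.663  0.759 -0.254 -2.676] F [ 0.21 -0.19 -0.35] w 0.0558 ff 0.0 t 55.35
```

Both weights lie centred and level. The cover has been knocked to (0.518, -0.3625), yaw about 0.045. Straightening the tool and going to it.

{"api": "play_rows", "payload": {"steps": [[0.06,0,0,0,0,-0.12,0],[0.06,0,0,0,0,-0.14,0],[0.06,0,0,0,0,-0.14,0],[0.06,0,0,0,0,-0.13,0],[0.06,0,0,0,0,0,0.12],[0.06,0,0,0,0,0,0.14],[0.06,0,0,0,0,0,0.14],[0.06,0,0,0,0,0,0.14],[0.06,0,0,0,0,0,0.14],[0.06,0,0,0,0,0,0.14],[0.06,0,0,0,0,0,0.14],[0.06,0,0,0,0,0,0.14],[0.06,0,0,0,0,0,0.14],[0.06,0,0,0,0,0,0.14],[0.06,0,0,0,0,0,0.14],[0.06,0,0,0,0,0,0.14],[0.06,0,0,0,0,0,0.06],[0.06,0,0,0,0,0,0]]}}

```text
clock: 57.15
ee_pos: [0.3248, 0.2447, 0.3293]
eef_rot: [[0.046, -0.999, -0.009], [-0.999, -0.046, -0.004], [0.003, 0.009, -1.0]]
wrist_force: [0.2, -0.1, 0.3]
width: 0.0603
finger_force: 0.0
```

Run:
```python
from plan import *
plan((.518,-.3625,.18),R_tool(.045+np.pi/2,0))
```

```text
turn [ 0.0088 -0.0033  0.0006] then shift(final axes) [ 0.6152 -0.1657 -0.0057] | shift(now axes) [ 0.6154 -0.1653 -0.0051] TCP-> [ 0.518 -0.362  0.335]
now p [0.3248 0.2447 0.3293] tip/grasp [0.3235 0.2441 0.1743] q [ 0.645 -0.082 -0.418  1.244  0.002 -0.971] F [ 0.18 -0.1   0.29] w 0.0603 ff 0.0 t 57.15
```

{"api": "play_rows", "payload": {"steps": [[0.06,0,0,0,0.0088,-0.0033,0],[0.06,0.02,-0.0054,0,0,0,0],[0.06,0.03,-0.008,0,0,0,0],[0.06,0.04,-0.0108,0,0,0,0],[0.06,0.045,-0.0121,0,0,0,0],[0.06,0.045,-0.0121,0,0,0,0],[0.06,0.045,-0.0121,0,0,0,0],[0.06,0.045,-0.0121,0,0,0,0],[0.06,0.045,-0.0121,0,0,0,0],[0.06,0.045,-0.0121,0,0,0,0],[0.06,0.045,-0.0121,0,0,0,0],[0.06,0.045,-0.0121,0,0,0,0],[0.06,0.045,-0.0121,0,0,0,0],[0.06,0.045,-0.0121,0,0,0,0],[0.06,0.035,-0.0094,0,0,0,0],[0.06,0.02,-0.0054,0,0,0,0],[0.06,0.0202,-0.006,0,0,0,0],[0.06,0,0,0,0,0,0]]}}

```text
clock: 58.95
ee_pos: [0.5193, -0.3642, 0.3285]
eef_rot: [[0.045, -0.999, 0.001], [-0.999, -0.045, 0.002], [-0.002, -0.001, -1.0]]
wrist_force: [-0.4, 0.5, 0.1]
width: 0.06
finger_force: 0.0
```

Run:
```python
from look import *
from fit import fit
g=grab_frame("scene"); x,c=fit("cover",[(g,10)],(.518,-.3625,.045),kind="fill"); print(np.round(x,4),round(c,3))
plan((.518,-.3625,.038),R_tool(.045+np.pi/2,0))
```

```text
[ 0.5177 -0.363   0.0455] 0.045
turn [-0.001   0.0024  0.0006] then shift(final axes) [-0.0004  0.001   0.1358] | shift(now axes) [-1.000e-04  1.100e-03  1.358e-01] TCP-> [ 0.518 -0.362  0.193]
now p [ 0.519  -0.3629  0.3288] tip/grasp [ 0.5191 -0.3625  0.1738] q [-6.110e-01  3.400e-01  6.700e-02  1.298e+00  2.000e-03 -2.227e+00] F [-0.83  0.19 -0.18] w 0.0599 ff 0.0 t 59.0
```

{"api": "play_rows", "payload": {"steps": [[0.06,0,0.001,0.03,0,0.0024,0],[0.06,0,0,0.03,0,0,0],[0.06,0,0,0.03,0,0,0],[0.06,0,0,0.02,0,0,0],[0.06,0,0,0.015,0,0,0],[0.06,0,0,0.0108,0,0,0],[0.06,0,0,0,0,0,0],[0.005,0,0,0,0,0,0],[0.005,0,0,0,0,0,0],[0.005,0,0,0,0,0,0],[0.005,0,0,0,0,0,0],[0.005,0,0,0,0,0,0],[0.005,0,0,0,0,0,0],[0.005,0,0,0,0,0,0]], "grip_force": 60}}

```text
clock: 60.4
ee_pos: [0.5186, -0.3623, 0.1954]
eef_rot: [[0.046, -0.999, 0.004], [-0.999, -0.046, -0.002], [0.002, -0.004, -1.0]]
wrist_force: [1.0, 1.3, 4.9]
width: 0.0108
finger_force: 60.9
```

Run:
```python
from look import *
from fit import fit
f=grab_frame("top");g=grab_frame("scene"); x,c=fit("cover",[(g,10)],(.518,-.3625,.045),kind="fill"); print(np.round(x,4),round(c,3))
plan((.518,-.3625,.17),R_tool(.045+np.pi/2,0))
```

```text
[ 0.5188 -0.3625  0.0469] 0.075
turn [-0.0035 -0.002   0.0011] then shift(final axes) [ 0.0002  0.0006 -0.1296] | shift(now axes) [ 5.000e-04  1.000e-04 -1.296e-01] TCP-> [ 0.518 -0.362  0.325]
now p [ 0.5186 -0.3623  0.1954] tip/grasp [ 0.5191 -0.3626  0.0404] q [-6.100e-01  3.960e-01 -1.540e-01  1.017e+00  1.000e-03 -2.227e+00] F [-0.66 -0.82  5.39] w 0.0104 ff 60.93 t 60.5
```

The cover is gripped. Lift it, and carry it round in front of the scale.

{"api": "play_rows", "payload": {"steps": [[0.005,0,0,-0.015,0,0,0],[0.005,0,0,-0.025,0,0,0],[0.005,0,0,-0.035,0,0,0],[0.005,0,0,-0.035,0,0,0],[0.005,0,0,-0.035,0,0,0],[0.005,0,0,-0.02,0,0,0],[0.005,-0.018,0.007,0,0,0,0],[0.005,-0.03,0.01,0,0,0,0],[0.005,-0.036,0.011,0,0,0,0],[0.005,-0.036,0.011,0,0,0,0],[0.005,-0.036,0.011,0,0,0,0],[0.005,-0.036,0.011,0,0,0,0],[0.005,-0.036,0.011,0,0,0,0],[0.005,-0.036,0.011,0,0,0,0],[0.005,-0.036,0.011,0,0,0,0],[0.005,-0.036,0.0075,0,0,0,0],[0.005,-0.032,0,0,0,0,-0.05],[0.005,0,0,0,0,0,-0.05],[0.005,0,0,0,0,0,-0.05],[0.005,0,0,0,0,0,0]]}}

```text
clock: 62.5
ee_pos: [0.3993, 0.0014, 0.3583]
eef_rot: [[0.196, -0.981, 0.001], [-0.981, -0.196, -0.001], [0.001, -0.001, -1.0]]
wrist_force: [-0.5, -0.4, -2.8]
width: 0.0107
finger_force: 59.8
```

Run:
```python
from rackfit import *
plan((rp[0],rp[1],.155),R_tool(rp[2]+np.pi/2,0))
```

```text
turn [-0.0012 -0.0011  0.0021] then shift(final axes) [-0.2558 -0.1609  0.0483] | shift(now axes) [-0.2555 -0.1614  0.0482] TCP-> [0.508 0.284 0.31 ]
now p [0.3993 0.0014 0.3583] tip/grasp [0.3995 0.0012 0.2033] q [ 4.000e-03 -1.080e-01 -3.770e-01  1.300e+00 -1.000e-03 -1.764e+00] F [-0.46 -0.41 -2.79] w 0.0107 ff 59.77 t 62.5
```

{"api": "play_rows", "payload": {"steps": [[0.005,-0.02,0,0,0,0,0.002],[0.005,-0.035,0,0,0,0,0],[0.005,-0.04,-0.01,0,0,0,0],[0.005,-0.04,-0.02,0,0,0,0],[0.005,-0.035,-0.03,0,0,0,0],[0.005,-0.03,-0.03,0.005,0,0,0],[0.005,-0.025,-0.03,0.01,0,0,0],[0.005,-0.02,-0.025,0.015,0,0,0],[0.005,-0.0108,-0.0159,0.0183,0,0,0],[0.005,0,0,0,0,0,0],[0.005,0,0,0,0,0,0],[0.005,0,0,0,0,0,0]]}}

```text
clock: 63.7
ee_pos: [0.508, 0.2823, 0.3109]
eef_rot: [[0.192, -0.981, 0.002], [-0.981, -0.192, -0.001], [0.001, -0.002, -1.0]]
wrist_force: [1.2, -0.7, -2.6]
width: 0.0108
finger_force: 59.7
```

Run:
```python
from rackfit import *
from fit import *
plan((rp[0],rp[1],.105),R_tool(rp[2]+np.pi/2,0))
s=manip.sense(); zb=s["ee_pos"][2]-.155-.0404
MODELS["cv"]=[box(-.0675,.0675,-.116,.116,zb,zb+.006)]
f=grab_frame("top");g=grab_frame("scene")
# edge-gradient score of plate outline, scene view, over small offsets in x,y,yaw
def score(fr,p):
    c,s_=np.cos(p[2]),np.sin(p[2]); out=[]
    q=[(x,y) for x,y in((-.0675,-.116),(.0675,-.116),(.0675,.116),(-.0675,.116),(-.0675,-.116))]
    P=[]
    for (a,b),(d,e) in zip(q[:-1],q[1:]):
        for t in np.linspace(.03,.97,60): x=a+(d-a)*t;y=b+(e-b)*t; P.append((x*c-y*s_+p[0],x*s_+y*c+p[1],zb+.006))
    return proj(fr,P)
for nm,fr in(("top",f),("scene",g)):
    gr=cv2.GaussianBlur(cv2.cvtColor(np.array(fr["img"]),cv2.COLOR_RGB2GRAY).astype(np.float32),(0,0),.8); G=np.hypot(cv2.Sobel(gr,cv2.CV_32F,1,0),cv2.Sobel(gr,cv2.CV_32F,0,1)); G=np.minimum(G,120)
    def S(p): q=score(fr,p).astype(np.float32); return -cv2.remap(G,q[:,0][None],q[:,1][None],cv2.INTER_LINEAR).mean()
    best=min(((S((s["ee_pos"][0]+dx,s["ee_pos"][1]+dy,.195+w)),dx,dy,w) for dx in np.arange(-.012,.0121,.0015) for dy in np.arange(-.012,.0121,.0015) for w in np.arange(-.06,.061,.015)),key=lambda t:t[0]); print(nm,np.round(best,4),round(S((s["ee_pos"][0],s["ee_pos"][1],.195)),2))
```

```text
turn [-0.002  -0.0014 -0.0021] then shift(final axes) [-0.0012  0.0001  0.0509] | shift(now axes) [-0.0013  0.0002  0.0509] TCP-> [0.508 0.284 0.26 ]
now p [0.508  0.2823 0.3109] tip/grasp [0.5083 0.2822 0.1559] q [ 0.508  0.245 -0.1    1.224 -0.002 -1.256] F [ 1.18 -0.75 -2.61] w 0.0108 ff 59.74 t 63.7
top [-6.83614e+01 -0.00000e+00 -1.20000e-02  0.00000e+00] -46.05
scene [-1.046582e+02 -1.500000e-03 -0.000000e+00 -1.500000e-02] -103.66
```

The scene view confirms the cover is centred on the tool within about 1.5 mm. Lowering onto the ledges.

{"api": "play_rows", "payload": {"steps": [[0.005,-0.0012,0,0.01,-0.002,-0.0014,-0.002],[0.005,0,0,0.012,0,0,0],[0.005,0,0,0.01,0,0,0],[0.005,0,0,0.006,0,0,0],[0.005,0,0,0.003,0,0,0],[0.005,0,0,0.003,0,0,0],[0.005,0,0,0.003,0,0,0],[0.005,0,0,0.003,0,0,0],[0.005,0,0,0,0,0,0],[0.005,0,0,0,0,0,0]]}}

```text
clock: 64.8
ee_pos: [0.508, 0.2842, 0.2604]
eef_rot: [[0.195, -0.981, -0.0], [-0.981, -0.195, 0.0], [-0.0, -0.0, -1.0]]
wrist_force: [0.3, 0.1, -3.3]
width: 0.0111
finger_force: 59.8
```

{"api": "play_rows", "payload": {"steps": [[0.005,0,0,0.0015,0,0,0],[0.005,0,0,0.0015,0,0,0],[0.005,0,0,0,0,0,0],[0.005,0,0,0,0,0,0]]}}

```text
clock: 65.2
ee_pos: [0.508, 0.2842, 0.2575]
eef_rot: [[0.195, -0.981, 0.0], [-0.981, -0.195, 0.0], [-0.0, -0.0, -1.0]]
wrist_force: [0.0, 0.1, -1.9]
width: 0.0107
finger_force: 59.9
```

{"api": "play_rows", "payload": {"steps": [[0.005,0,0,0.001,0,0,0],[0.005,0,0,0.001,0,0,0],[0.005,0,0,0.001,0,0,0],[0.005,0,0,0,0,0,0],[0.005,0,0,0,0,0,0],[0.005,0,0,0,0,0,0]]}}

```text
clock: 65.8
ee_pos: [0.5078, 0.2841, 0.2574]
eef_rot: [[0.195, -0.981, 0.002], [-0.981, -0.195, 0.001], [-0.001, -0.002, -1.0]]
wrist_force: [-7.1, -3.2, 15.6]
width: 0.0108
finger_force: 62.5
```

It presses with about 15 N at exactly the seated height. Hold, then release and withdraw.

{"api": "play_rows", "payload": {"steps": [[0.005,0,0,0.0005,0,0,0],[0.005,0,0,0,0,0,0],[0.005,0,0,0,0,0,0],[0.005,0,0,0,0,0,0],[0.005,0,0,0,0,0,0],[0.005,0,0,0,0,0,0],[0.005,0,0,0,0,0,0],[0.02,0,0,0,0,0,0],[0.035,0,0,0,0,0,0],[0.05,0,0,0,0,0,0],[0.06,0,0,0,0,0,0],[0.06,0,0,-0.01,0,0,0],[0.06,0,0,-0.02,0,0,0],[0.06,0,0,-0.04,0,0,0],[0.06,0,0,-0.04,0,0,0],[0.06,0,0,-0.04,0,0,0],[0.06,0.03,0.03,0,0,0,0],[0.06,0.03,0.04,0,0,0,0],[0.06,0.03,0.04,0,0,0,0],[0.06,0.03,0.04,0,0,0,0]]}}

```text
clock: 67.8
ee_pos: [0.3828, 0.1361, 0.4043]
eef_rot: [[0.195, -0.981, 0.001], [-0.981, -0.195, 0.0], [-0.0, -0.001, -1.0]]
wrist_force: [0.4, -0.5, 0.2]
width: 0.0603
finger_force: 0.0
```

{"api": "play_rows", "payload": {"steps": [[0.06,0.04,0.02,0,0,0,0],[0.06,0.04,0.02,0,0,0,0],[0.06,0.04,0.02,0,0,0,0],[0.06,0.04,0,0,0,0,0],[0.06,0.04,0,0,0,0,0],[0.06,0,0,0,0,0,0],[0.06,0,0,0,0,0,0]]}}

```text
clock: 68.5
ee_pos: [0.3642, -0.0714, 0.4043]
eef_rot: [[0.192, -0.981, 0.0], [-0.981, -0.192, 0.0], [-0.0, -0.0, -1.0]]
wrist_force: [0.2, 0.3, -0.1]
width: 0.06
finger_force: 0.0
```

Run:
```python
from rackfit import *
def ln(*p): return [rk(*q) for q in p]
pair("c8",(165,120,275,230),(130,175,250,295),[ln((-.0675,-.116,.068),(.0675,-.116,.068),(.0675,.116,.068),(-.0675,.116,.068),(-.0675,-.116,.068))])
s=manip.sense();print(np.round(s["ee_pos"],3),np.round(s["wrist_force"],1))
```

```text
[ 0.364 -0.07   0.404] [0.3 0.9 0.8]
```

View pics/c8.png

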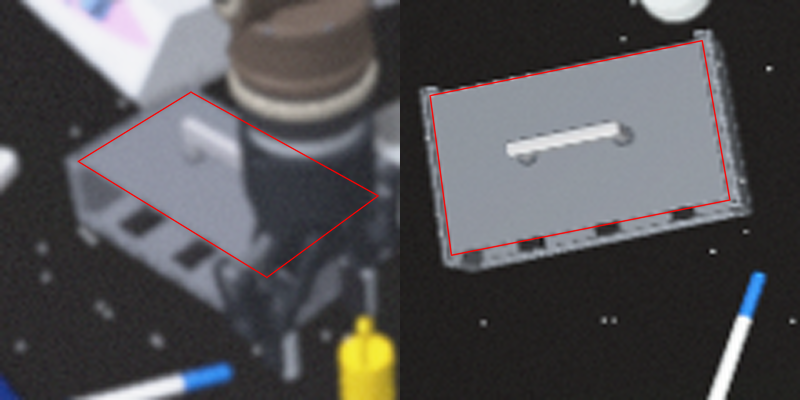

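The cover outline matches the seated model in the top view, with corners at (430,97), (702,42), (730,200) and (452,255). It sits flat between the stops, and nothing touches the robot. Handing in.

```bash
python3 -c "
from rig import workorder
print(workorder.job_done())"
```

```text
the job is handed in; nothing more can be done
None
```

I weighed the 300 g and 500 g weights in order (the 800 g was absent), laid both in their cradles, pressed the cover down onto its ledges at about 15 N, and handed the job in; no verdict was returned.

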